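# Roll the speaker onto its charging strip

## Robot

A 7-joint arm with a two-finger parallel gripper is mounted at the origin on the work surface. World frame = base frame: x ahead of the robot, y to its left, z up, the work surface at z = 0. Lengths are in m, angles in rad, forces in N, time in s.
With the tool pointing down it reaches from about 0.425 to 0.875 m from the base axis. Payload 4.7 kg.
Tool frame: the origin (TCP) lies midway between the tips of the shut fingers; the grasp point (between the pads) lies 19 mm behind it; z points along the fingers, x is the direction in which the jaws open and shut, and the axes are right-handed (so a half turn about z gives the same grasp; the last joint's range is limited). The gripper opens to 85 mm and grips with 20 to 120 N. Pads are 22 mm wide; open, the fingers measure 114 mm over their backs; the gripper's body (76 mm by 85 mm) begins 54 mm behind the grasp point. The pads swing forward as they close: fully open they stand 13 mm farther back than shut.
Start: joints at [1.224, 0.321, -0.07, 1.45, 0.023, 1.371, -0.057], TCP at [0.229, -0.608, 0.231] pointing down, gripper open.
Joint ranges: [-2.86, 2.86], [-0.3, 2.09], [-1.38, 1.24], [0.06, 2.45], [-1.56, 4.7], [0.09, 2.05], [-2.69, 2.69]. Speed limits (rad/s): [2.57, 2.57, 3.14, 3.14, 3.14, 3.14, 3.14].

## Interface

Orientations are given as a rotation vector (axis times angle).
In Python, from station import status, snapshot, order gives the robot as it stands. The module is installed in compiled form; this text tells all that it offers.
- The arm moves only by the shell command python3 -m jog 'ROWS'. ROWS is JSON, a list of rows, each an object with "jaw": the closure, from -1 (fully open) to 1 (shut); "delta_pos": the shift along the tool's x, y, z in mm, a list of three; "roll": the turn about the tool's z in rad. In form: [{"jaw": jaw, "delta_pos": [dx, dy, dz], "roll": roll}, ...]. A call has 1 to 20 rows; each row shifts and turns the commanded pose from where the row before left it, along the tool's axes as they then stand; what a row does not reach is not made up. A row lasts 1/10 s, in which the tool goes at most 50 mm and 8.59 degrees, less where a joint would pass 70% of its speed; a pose out of reach is approached as far as the arm can. A call with a gripper value outside its range is refused whole. The fingers move at their own pace and stop on an object; the grip force is fixed at half the most. Time passes only in rows, so rows that do not move let the fingers close. It gives the time, the measured TCP pose, the force and the opening at its end, in the units of the state.
- status.state(): the state, without advancing time (a new reading comes with each control period).
- snapshot(name): name is "side" or "top"; returns a dict with "pixels" (400x640x3 uint8, red, green, blue), "K" (3x3 intrinsics, pixels), "dist_coeffs" ([k1, k2, p1, p2, k3] as OpenCV has them; the pictures are not rectified), "cam_to_world" (4x4, takes a point from camera to world coordinates). Camera axes: x right, y up, looking along -z (the intrinsics and any distortion apply to the point x, -y, -z); pixel columns grow to the right and rows downward; lengths in m; the calibration is good to about 2 mm. A picture is of the moment at which its call begins. There is no depth.
- order.finish_job(): hands the job in, once; it reports no verdict.
The state is a dict: "time_s": time; "joint_positions": joint angles; "joint_velocities": joint speeds; "joint_torque": joint torques, N m; "tcp_pos": TCP position; "tcp_rot": TCP orientation; "wrist_force": force on the tool from outside, world axes, zero at the start; "ft_torque": the same for the moment, N m; "finger_gap": finger opening in m.
Only numpy, scipy, OpenCV 4.12 (cv2) and the standard library are available. Lean on these libraries where they do the work, as an engineer would, in place of code of your own. Each camera call takes 0.05 s, during which the arm holds its last target.

## Task

Park the cylindrical speaker on its charger: push its side so that it rolls slowly across the felt mat, under the light bar, and comes to rest lying along the metal charging strip, on the strip and within its two ends, without overrunning it. Push gently only, do not squeeze or lift the speaker, and leave the other things on the desk where they are.

Things in the scene. Friction and masses are not known exactly. Their poses are not given: they have to be found in the camera images.
- speaker: Loose speaker: a cylinder 70 mm in diameter, 170 mm long, grey fabric, black ends, 0.35 to 0.7 kg. Origin: centre of the cylinder, 35 mm above the mat; its own y axis is the cylinder's axis. The felt brakes it: let go at 30 mm/s it stops within a few mm. Push low: a grippy fingertip at mid-height or above makes it jam and skid. Starts on the mat 110 to 180 mm before the strip, within 6 degrees of parallel.
- dock: Fixed charging station. Origin on the desk below the middle of the strip; +x is the rolling direction (from the speaker's start to the strip), y along the strip, z up. Dark felt mat 3 mm thick, x = -240 to +60, y = -140 to +140 mm. A light bar bridges it on two legs 24 x 12 mm at x = -39, y = -160 and +160 mm, with feet 90 x 30 x 6 mm.
- strip (a point): Middle of the bright metal charging strip, on top of the mat (z = 3 mm); same axes as the dock. The strip is a flush inlay 20 mm wide (x = -10 to +10 mm) and 220 mm long (y = -110 to +110 mm), just beyond the light bar, and does not hinder rolling.
- bar (a point): Middle of the underside of the level aluminium light bar, 148 mm above the desk; the bar runs along dock y, is 32 mm deep (dock x = -55 to -23 mm), 18 mm thick. With the speaker on the strip its near side is below the bar, where an upright gripper strikes it: lean the tool back 35 to 45 degrees, fingers pointing forward (+x) under the bar.
- mug: White ceramic mug, 80 mm in diameter, 95 mm high, handle to its own +y; bystander beyond the strip. Origin: centre of its underside.
- pen_cup: Dark steel pen cup with pens, 74 mm in diameter, 95 mm high (pens to 150 mm); bystander beyond the strip. Origin: centre of its underside.
- phone: Black phone lying flat, 148 x 71 x 9 mm; bystander beside the mat. Origin: centre of its underside.
- mouse: Round black computer mouse, 66 mm across, 34 mm high; bystander. Origin: centre of its underside.
- earbud_case: White rounded earbud case, 60 x 48 x 24 mm; bystander beside the mat. Origin: centre of its underside.
- notebook: Notebook with blue cover, 153 x 213 x 16 mm; bystander. Origin: centre of its underside.
Things that resemble listed ones, but are neither listed nor needed, are in the scene too. Leave any purple or red look-alike of the speaker alone.

How it is judged:
By the outcome, as a careful person would: the job done as asked, in the order asked, and still so for the second after the job is handed in, with the robot touching nothing.
It also fails if it takes over 51 s, if anything falls off the work surface, if the arm or the gripper's body presses on something with over 40 N, if the wrist force passes 120 N, or if a joint passes its speed limit or range.

## Working session

There is one attempt and no reset: what is moved stays moved. The work goes in short steps, Python scripts to look and compute and a shell command to move; the robot and the scene stay as the last step left them, time stands still between calls to the robot, and variables do not carry over. Pictures are saved under pics/ and viewed, and the job is handed in when it is done.

```bash
mkdir -p pics; ls; python3 - <<'E'
from station import status, snapshot
import cv2
s=status.state()
for k,v in s.items(): print(k,v)
for n in ("side","top"):
    r=snapshot(n); cv2.imwrite(f"pics/{n}0.png",r["pixels"][:,:,::-1]); print(n,r["K"],r["dist_coeffs"],r["cam_to_world"])
E
```

```text
pics
time_s 0.0
joint_positions [ 1.22409759  0.3218054  -0.0700626   1.45167072  0.02258889  1.37076163
 -0.05691448]
joint_velocities [-0.00014031  0.00160089  0.00175846  0.00051281 -0.00031101  0.00046008
 -0.00190067]
joint_torque [-6.46325088e-05 -4.93578422e+01 -3.82270161e-01 -3.14331579e+01
  1.29504158e-02  1.14998611e-02 -1.21533853e-05]
tcp_pos [ 0.22922484 -0.60768115  0.23023688]
tcp_rot [-2.58315573e+00  1.78626727e+00  2.48039029e-03]
wrist_force [0.14773098 0.96101564 0.34651371]
ft_torque [-0.01201825  0.01534696  0.07345823]
finger_gap 0.08529827893398673
side [[384.18624988   0.         319.54389226]
 [  0.         384.18624988 201.70637011]
 [  0.           0.           1.        ]] [-0.00550744  0.          0.          0.          0.        ] [[ 0.9999019  -0.01104954 -0.00860858  0.51022111]
 [ 0.00278675  0.75922759 -0.65081926 -0.66690485]
 [ 0.01372712  0.65073142  0.7591839   0.94769339]
 [ 0.          0.          0.          1.        ]]
top [[405.78700844   0.         321.97804406]
 [  0.         405.78700844 195.90778131]
 [  0.           0.           1.        ]] [-0.10229754  0.          0.          0.          0.        ] [[ 3.03827635e-03  9.89861846e-01 -1.42001041e-01  3.35993961e-01]
 [-9.99995383e-01  3.00100480e-03 -4.76631479e-04  3.18732168e-02]
 [-4.56535085e-05  1.42001834e-01  9.89866394e-01  1.41785391e+00]
 [ 0.00000000e+00  0.00000000e+00  0.00000000e+00  1.00000000e+00]]
```

View pics/side0.png

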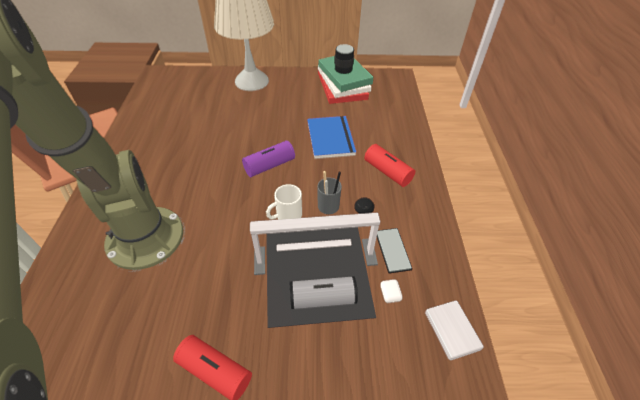

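View pics/top0.png

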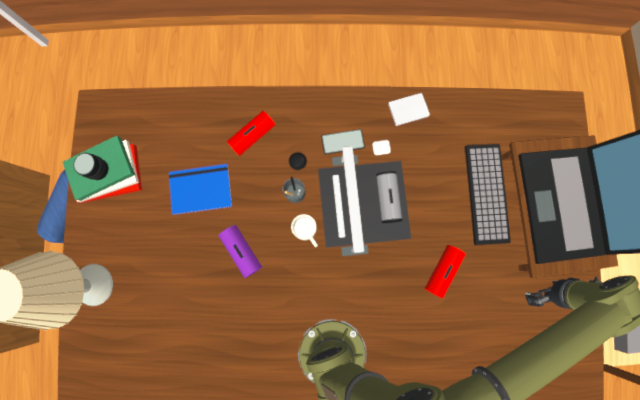

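The only grey cylinder with black ends is on the mat (side about (323,293), top about (390,197)). It fits the description. The red ones (side (212,367) and (389,165)) and the purple one (268,157) are look-alikes. I'll confirm this in enlarged crops.

```bash
cat > h.py <<'E'
import numpy as np, cv2
from station import snapshot,status
def ray(r,px):
    px=np.atleast_2d(np.array(px,float)).reshape(-1,1,2)
    u=cv2.undistortPoints(px,r["K"],np.array(r["dist_coeffs"])).reshape(-1,2)
    d=np.c_[u[:,0],-u[:,1],-np.ones(len(u))]
    T=np.array(r["cam_to_world"]); return T[:3,3],d@T[:3,:3].T
def onplane(r,px,z):
    o,d=ray(r,px); t=(z-o[2])/d[:,2]; return o+d*t[:,None]
def proj(r,P):
    T=np.linalg.inv(np.array(r["cam_to_world"])); p=np.atleast_2d(P)@T[:3,:3].T+T[:3,3]
    p=p*[1,-1,-1]
    return cv2.projectPoints(p.reshape(-1,1,3),np.zeros(3),np.zeros(3),r["K"],np.array(r["dist_coeffs"]))[0].reshape(-1,2)
def crop(r,x0,y0,x1,y1,s,name):
    c=cv2.resize(r["pixels"][y0:y1,x0:x1,::-1],None,fx=s,fy=s,interpolation=cv2.INTER_CUBIC); cv2.imwrite(name,c)
E
python3 - <<'E'
from h import *
import pickle
R={n:snapshot(n) for n in("side","top")}
pickle.dump(R,open("r0.pkl","wb"))
crop(R["side"],230,180,420,330,4,"pics/sc.png")
crop(R["top"],280,120,440,265,5,"pics/tc.png")
E
```

```text
(no output)
```

View pics/sc.png

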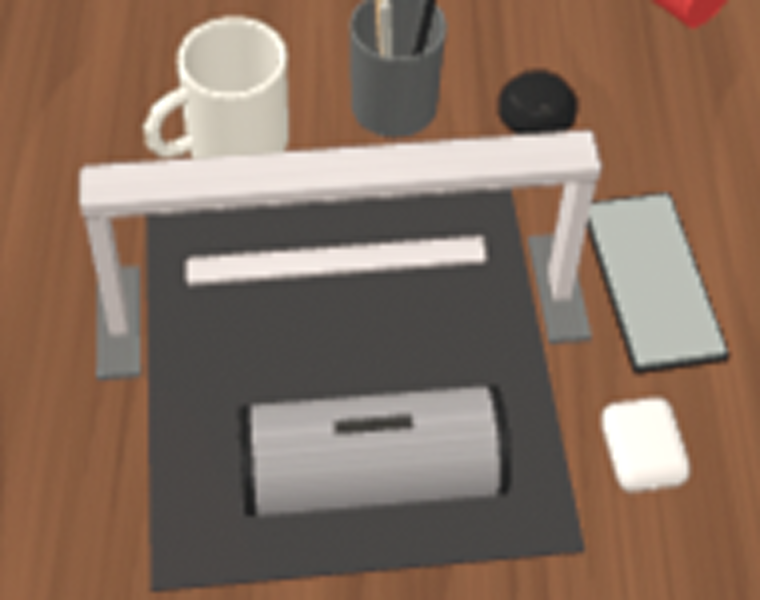

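View pics/tc.png

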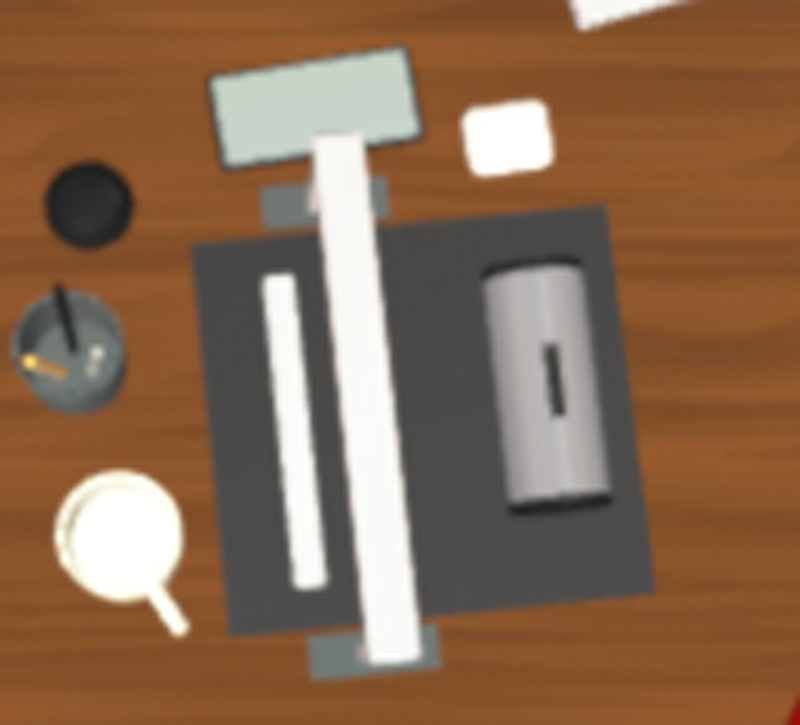

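```bash
cat > fit.py <<'E'
from h import *
from scipy.optimize import least_squares, minimize
def dockT(p,q):
    c,s=np.cos(p[2]),np.sin(p[2]); q=np.atleast_2d(q)
    return np.c_[p[0]+c*q[:,0]-s*q[:,1],p[1]+s*q[:,0]+c*q[:,1],q[:,2]]
def hull(r,p,R=.035,L=.17,zc=.038):
    a=np.linspace(0,2*np.pi,40)
    P=np.concatenate([np.c_[R*np.cos(a),np.full(40,y),zc+R*np.sin(a)] for y in(-L/2,L/2)])
    return cv2.convexHull(proj(r,dockT(p,P)).astype(np.float32))
def spkmask(r,box):
    g=r["pixels"].astype(int); gr=g.mean(2); sat=g.max(2)-g.min(2)
    m=((gr>95)|(gr<48))&(sat<25)
    b=np.zeros_like(m); x0,y0,x1,y1=box; b[y0:y1,x0:x1]=1
    m=(m&b).astype(np.uint8)
    n,l,s,_=cv2.connectedComponentsWithStats(m); k=1+np.argmax(s[1:,4]); return (l==k).astype(np.uint8)
def fitspk(rs,ms,p0):
    S=8
    def cost(p):
        c=0
        for r,m in zip(rs,ms):
            im=np.zeros((400*4,640*4),np.uint8)
            h=((hull(r,p)+.5)*4-.5)
            cv2.fillPoly(im,[np.round(h*16).astype(np.int32)],255,shift=4)
            im=cv2.resize(im,(640,400),interpolation=cv2.INTER_AREA)/255.
            c+=np.abs(im-m).sum()
        return c
    best=minimize(cost,p0,method="Nelder-Mead",options=dict(initial_simplex=np.array(p0)+np.array([[0,0,0],[.01,0,0],[0,.01,0],[0,0,.05]]),xatol=1e-5,fatol=.01))
    return best.x,best.fun
E
cat > a.py <<'E'
from fit import *
import pickle
R=pickle.load(open("r0.pkl","rb"))
f=lambda L,s,o:(np.array(L,float)+.5)/s-.5+np.array(o)
sp=f([(152,590),(582,549),(186,260),(485,236),(486,262),(187,285)],4,(230,180))
sd=np.array([(-240,140,3),(-240,-140,3),(10,110,3),(10,-110,3),(-10,-110,3),(-10,110,3)])/1e3
tp=f([(192,243),(606,206),(655,592),(231,634),(262,276),(294,274),(326,585),(293,589)],5,(280,120))
td=np.array([(60,-140,3),(-240,-140,3),(-240,140,3),(60,140,3),(10,-110,3),(-10,-110,3),(-10,110,3),(10,110,3)])/1e3
def go(w):
    def res(p):
        o=[]
        if 's' in w:o.append((proj(R["side"],dockT(p,sd))-sp).ravel())
        if 't' in w:o.append((proj(R["top"],dockT(p,td))-tp).ravel())
        return np.concatenate(o)
    q=least_squares(res,[.5,-.05,1.57]); print(w,q.x,np.degrees(q.x[2]),np.sqrt(np.mean(q.fun**2))); return q.x
go('s');go('t');D=go('st'); np.save("dock.npy",D)
# height check of bar by triangulation: top bar near corners (side (598,162)?,(83,213))
ms=[spkmask(R["side"],(280,265,365,320)),spkmask(R["top"],(372,165,405,228))]
print([m.sum() for m in ms])
for n,rs,mm in(("s",[R["side"]],ms[:1]),("t",[R["top"]],ms[1:]),("b",[R["side"],R["top"]],ms)):
    p0=dockT(D,[[-.15,0,0]])[0]; p0[2]=D[2]
    x,c=fitspk(rs,mm,list(p0)); d=np.array(x[:2])-D[:2]; cs,sn=np.cos(D[2]),np.sin(D[2])
    print(n,x,c,"dock frame mm",1e3*(cs*d[0]+sn*d[1]),1e3*(-sn*d[0]+cs*d[1]),np.degrees(x[2]-D[2]))
np.save("spk.npy",x)
# overlay
for n,(x0,y0,x1,y1,s) in dict(side=(230,180,420,330,4),top=(280,120,440,265,5)).items():
    r=R[n]; im=cv2.resize(r["pixels"][y0:y1,x0:x1,::-1],None,fx=s,fy=s)
    def dr(P,c): cv2.polylines(im,[np.round((P.reshape(-1,2)+.5-[x0,y0])*s-.5).astype(int)],True,c,1)
    dr(hull(r,x),(0,255,0))
    for z in(148,166): dr(proj(r,dockT(D,np.array([(-55,-172,z),(-23,-172,z),(-23,172,z),(-55,172,z)])/1e3)),(0,0,255))
    dr(proj(r,dockT(D,np.array([(-240,-140,3),(60,-140,3),(60,140,3),(-240,140,3)])/1e3)),(255,255,0))
    for sg in(-1,1): dr(proj(r,dockT(D,np.array([(-84,sg*160-15,6),(6,sg*160-15,6),(6,sg*160+15,6),(-84,sg*160+15,6)])/1e3)),(255,0,255))
    cv2.imwrite(f"pics/ov_{n}.png",im)
E
python3 a.py
```

```text
s [ 0.50426931 -0.02392404  1.67349159] 95.88400524269481 0.5358147776349679
t [ 0.50554917 -0.02534163  1.66999224] 95.68350722379725 0.3739430181652891
st [ 0.50491502 -0.02464522  1.67144268] 95.76661108116153 0.4933957406778607
[np.uint64(1695), np.uint64(954)]
s [ 0.52980866 -0.1954238   1.67350257] 203.86666666666665 dock frame mm -172.41556350925217 -7.608424944882782 0.11802325661874127
t [ 0.53063253 -0.19769716  1.67144392] 124.18823529411765 dock frame mm -174.76020253054028 -8.199705644695108 7.100988941401647e-05
b [ 0.52957499 -0.19658566  1.67172105] 349.8078431372549 dock frame mm -173.54806468635329 -7.259198630353534 0.015949811574833876
```

View pics/ov_side.png

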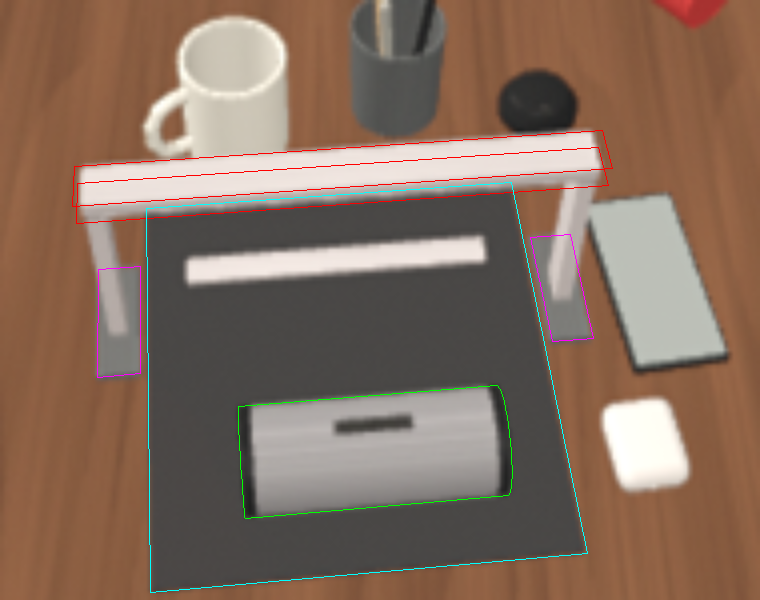

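View pics/ov_top.png

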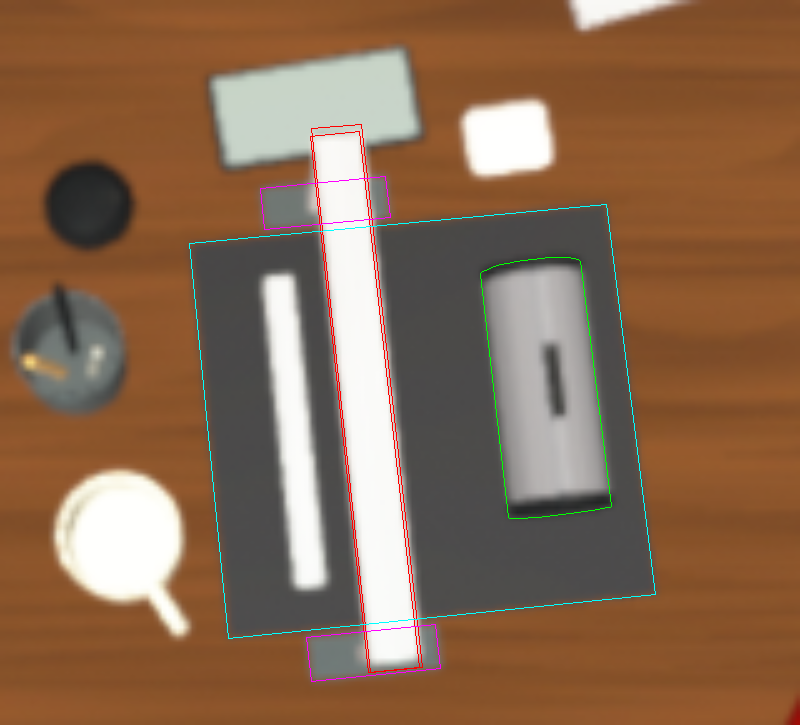

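```bash
cat > b.py <<'E'
from fit import *
import pickle
from scipy.spatial.transform import Rotation as Ro
s=status.state(); print(Ro.from_rotvec(s["tcp_rot"]).as_matrix().round(3))
D=np.load("dock.npy"); R=pickle.load(open("r0.pkl","rb"))
ms=[spkmask(R["side"],(280,265,365,320)),spkmask(R["top"],(372,165,405,228))]
ms=[cv2.morphologyEx(m,cv2.MORPH_CLOSE,np.ones((9,9))) for m in ms]
# subpixel contour-based fit incl. height
def dist(p,r,m):
    c=max(cv2.findContours(cv2.resize(m,None,fx=4,fy=4,interpolation=cv2.INTER_LINEAR),0,1)[0],key=len).reshape(-1,2)
    c=(c+.5)/4-.5
    h=hull(r,p[:3],zc=p[3]).astype(np.float32)
    return np.array([cv2.pointPolygonTest(h,(float(a),float(b)),True) for a,b in c[::4]])
for st in([R["side"]],ms[:1]),([R["top"]],ms[1:]),([R["side"],R["top"]],ms):
  for th in(-.05,.05):
    q=least_squares(lambda p:np.concatenate([dist(np.r_[p,.038],r,m) for r,m in zip(*st)]),[.53,-.196,D[2]+th],x_scale=[.01,.01,.05],loss="soft_l1")
    print(q.x,np.degrees(q.x[2]-D[2]),q.cost)
q=least_squares(lambda p:np.concatenate([dist(p,r,m) for r,m in zip([R["side"],R["top"]],ms)]),[.53,-.196,D[2],.03],x_scale=[.01,.01,.05,.01],loss="soft_l1");print("with height",q.x)
t=R["top"]
for n,px in dict(red=(445,271),lamp=(95,285),shade=(20,290),keyb=(485,195),base=(333,350),purple=(240,251),mug=(304,228),pens=(293,189)).items(): print(n,onplane(t,px,.03)[0].round(3))
# bar underside edge height check: side near-lower corners vs top
for z in (.148,.166): print(z,onplane(R["side"],[(230+83/4,180+213/4),(230+598/4,180+165/4)],z).round(3).tolist())
print(onplane(t,[(280+366/5,120+664/5),(280+313/5,120+140/5)],.166).round(3).tolist(), dockT(D,[[-.055,.172,0],[-.055,-.172,0],[-.023,-.172,0]]).round(3).tolist())
E
python3 b.py
```

```text
[[ 0.353 -0.936 -0.001]
 [-0.936 -0.353  0.001]
 [-0.001  0.    -1.   ]]
[ 0.53024204 -0.19541188  1.62144267] -2.864789575087954 101.29231215811407
[ 0.52935485 -0.19596337  1.72144268] 2.8647889756541187 89.0209404243308
[ 0.52748444 -0.19638602  1.62144268] -2.8647889756541187 51.14603576366616
[ 0.52890261 -0.19728601  1.70193024] 1.7468089804882856 34.922614179365326
[ 0.53018447 -0.19657121  1.62145293] -2.864201522382706 154.3644065314432
[ 0.52912179 -0.19703329  1.70954732] 2.1832350510829492 122.28434375360294
with height [ 0.52903717 -0.19471027  1.67784302  0.03591995]
red [ 0.278 -0.388  0.03 ]
lamp [0.219 0.823 0.03 ]
shade [0.19  1.117 0.03 ]
keyb [ 0.54  -0.541  0.03 ]
base [ 0.018 -0.006  0.03 ]
purple [0.344 0.311 0.03 ]
mug [0.424 0.094 0.03 ]
pens [0.559 0.133 0.03 ]
0.148 [[0.344, -0.09, 0.148], [0.677, -0.047, 0.148]]
0.166 [[0.348, -0.103, 0.166], [0.674, -0.061, 0.166]]
[[0.34, -0.064, 0.166], [0.669, -0.033, 0.166]] [[0.339, -0.097, 0.0], [0.682, -0.062, 0.0], [0.678, -0.03, 0.0]]
```

```bash
python3 -m jog '[{"jaw":-1,"delta_pos":[-38,18,-3],"roll":0},{"jaw":-1,"delta_pos":[-38,18,-3],"roll":0},{"jaw":-1,"delta_pos":[-38,18,-3],"roll":0},{"jaw":-1,"delta_pos":[-38,18,-3],"roll":0},{"jaw":-1,"delta_pos":[-38,18,-3],"roll":0},{"jaw":-1,"delta_pos":[-38,18,-3],"roll":0},{"jaw":-1,"delta_pos":[0,0,0],"roll":-0.15},{"jaw":-1,"delta_pos":[0,0,0],"roll":-0.15},{"jaw":-1,"delta_pos":[0,0,0],"roll":-0.15},{"jaw":-1,"delta_pos":[0,0,0],"roll":-0.15},{"jaw":-1,"delta_pos":[0,0,0],"roll":-0.15},{"jaw":-1,"delta_pos":[0,0,0],"roll":-0.15},{"jaw":-1,"delta_pos":[0,0,0],"roll":-0.15},{"jaw":-1,"delta_pos":[0,0,0],"roll":-0.15},{"jaw":-1,"delta_pos":[0,0,0],"roll":-0.11}]'
cat > st.py <<'E'
from h import *
from scipy.spatial.transform import Rotation as Ro
s=status.state(); M=Ro.from_rotvec(s["tcp_rot"]).as_matrix()
D=np.load("dock.npy"); c,sn=np.cos(D[2]),np.sin(D[2]); d=s["tcp_pos"][:2]-D[:2]
W=np.array([[c,sn,0],[-sn,c,0],[0,0,1]])
print("t",round(s["time_s"],2),"tcp",np.round(s["tcp_pos"],4),"dock mm",(1e3*(W@np.r_[d,s["tcp_pos"][2]])).round(1))
print("tool axes in dock (cols)\n",(W@M).round(3)); print("q",np.round(s["joint_positions"],3),"F dock",(W@s["wrist_force"]).round(1),"gap",round(s["finger_gap"],4))
E
python3 st.py
```

```text
time_s: 1.7
tcp_pos: [0.0479, -0.4328, 0.2492]
tcp_rot: [-3.137, -0.165, 0.0]
wrist_force: [-0.4, 0.1, 0.5]
finger_gap: 0.0851
t 1.7 tcp [ 0.0479 -0.4328  0.2492] dock mm [-360.2  495.8  249.2]
tool axes in dock (cols)
 [[ 0.005 -1.     0.   ]
 [-1.    -0.005  0.   ]
 [-0.    -0.    -1.   ]]
q [ 1.282 -0.151  0.105  1.923  0.016  1.369  1.489] F dock [0.2 0.4 0.5] gap 0.0851
```

```bash
python3 -m jog '[{"jaw":-1,"delta_pos":[0,-30,0],"roll":0},{"jaw":-1,"delta_pos":[0,-30,0],"roll":0},{"jaw":-1,"delta_pos":[0,-30,0],"roll":0}]'; python3 st.py
```

```text
time_s: 2.0
tcp_pos: [0.0435, -0.3631, 0.2489]
tcp_rot: [-3.132, -0.168, -0.002]
wrist_force: [0.4, 0.2, 0.9]
finger_gap: 0.0853
t 2.0 tcp [ 0.0435 -0.3631  0.2489] dock mm [-290.3  493.1  248.9]
tool axes in dock (cols)
 [[ 0.007 -1.     0.005]
 [-1.    -0.007 -0.002]
 [ 0.002 -0.005 -1.   ]]
q [ 1.463 -0.299 -0.066  2.041 -0.022  1.404  1.511] F dock [ 0.2 -0.4  0.9] gap 0.0853
```

```bash
python3 -m jog '[{"jaw":-1,"delta_pos":[0,-40,0],"roll":0},{"jaw":-1,"delta_pos":[0,-40,0],"roll":0},{"jaw":-1,"delta_pos":[0,-40,0],"roll":0}]'; python3 st.py
```

```text
time_s: 2.3
tcp_pos: [0.0456, -0.3349, 0.2262]
tcp_rot: [-3.07, -0.173, -0.006]
wrist_force: [2.5, 0.6, 0.7]
finger_gap: 0.0852
t 2.3 tcp [ 0.0456 -0.3349  0.2262] dock mm [-262.5  488.2  226.2]
tool axes in dock (cols)
 [[ 0.012 -0.998  0.067]
 [-1.    -0.012 -0.007]
 [ 0.008 -0.067 -0.998]]
q [ 1.615 -0.3   -0.198  2.085 -0.069  1.418  1.553] F dock [ 0.4 -2.5  0.7] gap 0.0852
```

```bash
python3 -m jog '[{"jaw":-1,"delta_pos":[0,30,0],"roll":0}]'; python3 st.py
```

```text
time_s: 2.4
tcp_pos: [0.0465, -0.3624, 0.2232]
tcp_rot: [-3.067, -0.163, 0.006]
wrist_force: [-0.6, -1.4, 1.2]
finger_gap: 0.0856
t 2.4 tcp [ 0.0465 -0.3624  0.2232] dock mm [-290.   490.1  223.2]
tool axes in dock (cols)
 [[ 0.006 -0.998  0.07 ]
 [-1.    -0.005  0.001]
 [-0.    -0.07  -0.998]]
q [ 1.65  -0.23  -0.233  2.038 -0.056  1.398  1.542] F dock [-1.3  0.7  1.2] gap 0.0856
```

```bash
python3 -m jog '[{"jaw":-1,"delta_pos":[0,-40,-25],"roll":0},{"jaw":-1,"delta_pos":[0,-40,-25],"roll":0},{"jaw":-1,"delta_pos":[0,-40,-25],"roll":0},{"jaw":-1,"delta_pos":[0,-40,-25],"roll":0}]'; python3 st.py
```

```text
time_s: 2.8
tcp_pos: [0.0454, -0.2897, 0.2712]
tcp_rot: [-2.907, -0.172, -0.037]
wrist_force: [0.3, 0.3, -0.2]
finger_gap: 0.0858
t 2.8 tcp [ 0.0454 -0.2897  0.2712] dock mm [-217.5  483.9  271.2]
tool axes in dock (cols)
 [[ 0.013 -0.974  0.226]
 [-0.999 -0.021 -0.034]
 [ 0.038 -0.225 -0.974]]
q [ 1.241 -0.3    0.119  2.014 -0.026  1.648  1.47 ] F dock [ 0.2 -0.3 -0.2] gap 0.0858
```

```bash
python3 -m jog '[{"jaw":-1,"delta_pos":[0,-20,-35],"roll":0},{"jaw":-1,"delta_pos":[0,-20,-35],"roll":0},{"jaw":-1,"delta_pos":[0,-20,-35],"roll":0}]'; python3 st.py
```

```text
time_s: 3.1
tcp_pos: [0.0365, -0.2844, 0.3727]
tcp_rot: [-2.894, -0.15, -0.03]
wrist_force: [0.1, -0.7, 0.9]
finger_gap: 0.0855
t 3.1 tcp [ 0.0365 -0.2844  0.3727] dock mm [-211.4  492.1  372.7]
tool axes in dock (cols)
 [[-0.001 -0.971  0.24 ]
 [-0.999 -0.007 -0.032]
 [ 0.033 -0.24  -0.97 ]]
q [ 1.6   -0.301 -0.143  1.82  -0.078  1.862  1.558] F dock [-0.7 -0.   0.9] gap 0.0855
```

```bash
python3 -m jog '[{"jaw":-1,"delta_pos":[0,10,40],"roll":0},{"jaw":-1,"delta_pos":[0,10,40],"roll":0},{"jaw":-1,"delta_pos":[0,0,40],"roll":0},{"jaw":-1,"delta_pos":[0,0,40],"roll":0}]'; python3 st.py
```

```text
time_s: 3.5
tcp_pos: [0.0405, -0.2662, 0.2101]
tcp_rot: [-2.894, -0.152, -0.031]
wrist_force: [0.4, -0.7, -0.1]
finger_gap: 0.0855
t 3.5 tcp [ 0.0405 -0.2662  0.2101] dock mm [-193.7  486.3  210.1]
tool axes in dock (cols)
 [[ 0.    -0.971  0.239]
 [-0.999 -0.008 -0.033]
 [ 0.034 -0.239 -0.97 ]]
q [ 1.579 -0.301 -0.155  2.14  -0.087  1.541  1.554] F dock [-0.7 -0.4 -0.1] gap 0.0855
```

```bash
python3 -m jog '[{"jaw":-1,"delta_pos":[0,-40,-10],"roll":0},{"jaw":-1,"delta_pos":[0,-40,-10],"roll":0}]'; python3 st.py
```

```text
time_s: 3.7
tcp_pos: [0.0445, -0.2317, 0.2093]
tcp_rot: [-2.787, -0.155, -0.01]
wrist_force: [0.2, 0.9, 0.2]
finger_gap: 0.0856
t 3.7 tcp [ 0.0445 -0.2317  0.2093] dock mm [-159.7  478.9  209.3]
tool axes in dock (cols)
 [[ 0.006 -0.939  0.343]
 [-1.    -0.014 -0.022]
 [ 0.026 -0.342 -0.939]]
q [ 1.921 -0.301 -0.464  2.142 -0.146  1.624  1.628] F dock [ 0.9 -0.3  0.2] gap 0.0856
```

```bash
python3 -m jog '[{"jaw":-1,"delta_pos":[16,4,-42],"roll":0},{"jaw":-1,"delta_pos":[16,4,-42],"roll":0},{"jaw":-1,"delta_pos":[16,4,-42],"roll":0},{"jaw":-1,"delta_pos":[16,4,-42],"roll":0},{"jaw":-1,"delta_pos":[16,4,-42],"roll":0},{"jaw":-1,"delta_pos":[43,-13,5],"roll":0},{"jaw":-1,"delta_pos":[43,-13,5],"roll":0},{"jaw":-1,"delta_pos":[43,-13,5],"roll":0},{"jaw":-1,"delta_pos":[43,-13,5],"roll":0},{"jaw":-1,"delta_pos":[43,-13,5],"roll":0},{"jaw":-1,"delta_pos":[43,-13,5],"roll":0},{"jaw":-1,"delta_pos":[43,-13,5],"roll":0}]'; python3 st.py
```

```text
time_s: 4.9
tcp_pos: [0.4184, -0.1864, 0.4086]
tcp_rot: [-2.792, -0.148, -0.011]
wrist_force: [0.5, -0.4, -0.3]
finger_gap: 0.0856
t 4.9 tcp [ 0.4184 -0.1864  0.4086] dock mm [-152.2  102.3  408.6]
tool axes in dock (cols)
 [[ 0.001 -0.941  0.338]
 [-1.    -0.01  -0.023]
 [ 0.025 -0.338 -0.941]]
q [ 1.551  0.087 -1.03   1.462 -0.226  1.812  0.588] F dock [-0.5 -0.5 -0.3] gap 0.0856
```

```bash
python3 -m jog '[{"jaw":-1,"delta_pos":[7,-40,15],"roll":0},{"jaw":-1,"delta_pos":[7,-40,15],"roll":0},{"jaw":-1,"delta_pos":[7,-40,15],"roll":0},{"jaw":-1,"delta_pos":[7,-40,15],"roll":0},{"jaw":-1,"delta_pos":[7,-40,15],"roll":0},{"jaw":-1,"delta_pos":[7,-40,15],"roll":0},{"jaw":-1,"delta_pos":[7,-40,15],"roll":0}]'; python3 st.py
```

```text
time_s: 5.6
tcp_pos: [0.4349, 0.1168, 0.4057]
tcp_rot: [-2.793, -0.148, -0.011]
wrist_force: [0.6, -0.3, 0.2]
finger_gap: 0.0856
t 5.6 tcp [0.4349 0.1168 0.4057] dock mm [147.7  55.5 405.7]
tool axes in dock (cols)
 [[ 0.001 -0.941  0.337]
 [-1.    -0.01  -0.024]
 [ 0.026 -0.337 -0.941]]
q [ 1.243 -0.285 -1.015  1.637 -0.58   1.737  0.288] F dock [-0.3 -0.6  0.2] gap 0.0856
```

```bash
python3 -m jog '[{"jaw":-1,"delta_pos":[-10,-40,15],"roll":0},{"jaw":-1,"delta_pos":[-10,-40,15],"roll":0},{"jaw":-1,"delta_pos":[-10,-40,15],"roll":0},{"jaw":-1,"delta_pos":[-10,-40,15],"roll":0}]'; python3 st.py
```

```text
time_s: 6.0
tcp_pos: [0.3798, 0.2749, 0.4028]
tcp_rot: [-2.791, -0.15, -0.011]
wrist_force: [1.3, 0.6, -0.6]
finger_gap: 0.0856
t 6.0 tcp [0.3798 0.2749 0.4028] dock mm [310.6  94.4 402.8]
tool axes in dock (cols)
 [[ 0.002 -0.941  0.339]
 [-1.    -0.011 -0.024]
 [ 0.026 -0.339 -0.941]]
q [ 0.591 -0.289 -0.796  1.694 -0.547  1.59  -0.11 ] F dock [ 0.5 -1.3 -0.6] gap 0.0856
```

Good, the arm is following. I'll continue round to azimuth 95°.

```bash
python3 -m jog '[{"jaw":-1,"delta_pos":[-20,-38,14],"roll":0},{"jaw":-1,"delta_pos":[-20,-38,14],"roll":0},{"jaw":-1,"delta_pos":[-20,-38,14],"roll":0},{"jaw":-1,"delta_pos":[-20,-38,14],"roll":0},{"jaw":-1,"delta_pos":[-43,-17,6],"roll":0},{"jaw":-1,"delta_pos":[-43,-17,6],"roll":0},{"jaw":-1,"delta_pos":[-43,-17,6],"roll":0},{"jaw":-1,"delta_pos":[-43,-17,6],"roll":0},{"jaw":-1,"delta_pos":[-43,-17,6],"roll":0},{"jaw":-1,"delta_pos":[-43,-17,6],"roll":0},{"jaw":-1,"delta_pos":[-43,-17,6],"roll":0}]'; python3 st.py
```

```text
time_s: 7.1
tcp_pos: [0.0646, 0.4944, 0.3949]
tcp_rot: [-2.796, -0.147, -0.015]
wrist_force: [0.2, 1.6, 0.6]
finger_gap: 0.0857
t 7.1 tcp [0.0646 0.4944 0.3949] dock mm [560.7 386.  394.9]
tool axes in dock (cols)
 [[-0.001 -0.942  0.335]
 [-1.    -0.009 -0.027]
 [ 0.028 -0.334 -0.942]]
q [-0.991 -0.294 -0.355  1.777 -0.188  1.309 -1.225] F dock [ 1.6 -0.3  0.6] gap 0.0857
```

```bash
python3 -m jog '[{"jaw":-1,"delta_pos":[-28,-13,-38],"roll":0},{"jaw":-1,"delta_pos":[-28,-13,-38],"roll":0},{"jaw":-1,"delta_pos":[-28,-13,-38],"roll":0},{"jaw":-1,"delta_pos":[-28,-13,-38],"roll":0},{"jaw":-1,"delta_pos":[0,-15,-42],"roll":0},{"jaw":-1,"delta_pos":[0,-15,-42],"roll":0},{"jaw":-1,"delta_pos":[0,-15,-42],"roll":0}]'; python3 st.py
```

```text
time_s: 7.8
tcp_pos: [-0.055, 0.4798, 0.6883]
tcp_rot: [-2.795, -0.149, -0.016]
wrist_force: [-0.9, 0.8, 0.8]
finger_gap: 0.0858
t 7.8 tcp [-0.055   0.4798  0.6883] dock mm [558.2 506.3 688.3]
tool axes in dock (cols)
 [[ 0.001 -0.942  0.335]
 [-1.    -0.011 -0.027]
 [ 0.029 -0.335 -0.942]]
q [-1.211 -0.091 -0.484  0.999 -0.007  1.882 -1.596] F dock [0.9 0.8 0.8] gap 0.0858
```

```bash
python3 -m jog '[{"jaw":-1,"delta_pos":[0,-15,-42],"roll":0},{"jaw":-1,"delta_pos":[0,-15,-42],"roll":0},{"jaw":-1,"delta_pos":[0,-15,-42],"roll":0}]'; python3 st.py
```

```text
time_s: 8.1
tcp_pos: [-0.0533, 0.4816, 0.7567]
tcp_rot: [-2.775, -0.148, -0.005]
wrist_force: [0.7, -0.6, -0.7]
finger_gap: 0.0856
t 8.1 tcp [-0.0533  0.4816  0.7567] dock mm [559.7 504.5 756.7]
tool axes in dock (cols)
 [[ 0.002 -0.935  0.354]
 [-1.    -0.01  -0.02 ]
 [ 0.022 -0.354 -0.935]]
q [-1.608  0.021 -0.179  0.728  0.072  2.034 -1.636] F dock [-0.7 -0.6 -0.7] gap 0.0856
```

```bash
python3 -m jog '[{"jaw":-1,"delta_pos":[0,-15,-42],"roll":0},{"jaw":-1,"delta_pos":[0,-15,-42],"roll":0},{"jaw":-1,"delta_pos":[0,-15,-42],"roll":0},{"jaw":-1,"delta_pos":[0,-15,-42],"roll":0}]'; python3 st.py
```

```text
time_s: 8.5
tcp_pos: [-0.0517, 0.4798, 0.7964]
tcp_rot: [-2.705, -0.145, 0.006]
wrist_force: [1.1, 0.9, -0.1]
finger_gap: 0.0853
t 8.5 tcp [-0.0517  0.4798  0.7964] dock mm [557.8 503.1 796.4]
tool axes in dock (cols)
 [[ 0.002 -0.908  0.419]
 [-1.    -0.01  -0.016]
 [ 0.018 -0.419 -0.908]]
q [-2.333  0.023  0.597  0.64   0.035  2.052 -1.609] F dock [ 0.8 -1.2 -0.1] gap 0.0853
```

```bash
python3 -m jog '[{"jaw":-1,"delta_pos":[0,-40,-25],"roll":0},{"jaw":-1,"delta_pos":[0,-40,-25],"roll":0},{"jaw":-1,"delta_pos":[0,-40,-25],"roll":0},{"jaw":-1,"delta_pos":[0,-40,-25],"roll":0}]'; python3 st.py
```

```text
time_s: 8.9
tcp_pos: [-0.0622, 0.5555, 0.8441]
tcp_rot: [-2.575, -0.141, 0.012]
wrist_force: [-0.9, 0.2, 0.2]
finger_gap: 0.0856
t 8.9 tcp [-0.0622  0.5555  0.8441] dock mm [634.2 505.9 844.1]
tool axes in dock (cols)
 [[ 0.003 -0.846  0.533]
 [-1.    -0.013 -0.016]
 [ 0.02  -0.533 -0.846]]
q [-1.954  0.239  0.445  0.301 -0.171  2.053 -1.564] F dock [0.3 0.9 0.2] gap 0.0856
```

32° now. A few more rows to get to about 38–40°.

```bash
python3 -m jog '[{"jaw":-1,"delta_pos":[0,-40,-25],"roll":0},{"jaw":-1,"delta_pos":[0,-40,-25],"roll":0}]'; python3 st.py
```

```text
time_s: 9.1
tcp_pos: [-0.0649, 0.5768, 0.8654]
tcp_rot: [-2.508, -0.137, 0.016]
wrist_force: [0.3, 0.1, 0.6]
finger_gap: 0.0854
t 9.1 tcp [-0.0649  0.5768  0.8654] dock mm [655.6 506.5 865.4]
tool axes in dock (cols)
 [[ 0.002 -0.808  0.589]
 [-1.    -0.014 -0.016]
 [ 0.021 -0.589 -0.808]]
q [-1.882  0.313  0.506  0.16  -0.303  2.053 -1.566] F dock [ 0.  -0.3  0.6] gap 0.0854
```

```bash
python3 -m jog '[{"jaw":-1,"delta_pos":[0,-40,-25],"roll":0}]'; python3 st.py
```

```text
time_s: 9.2
tcp_pos: [-0.0662, 0.5829, 0.8758]
tcp_rot: [-2.475, -0.136, 0.018]
wrist_force: [-0.1, 0.3, 0.3]
finger_gap: 0.0851
t 9.2 tcp [-0.0662  0.5829  0.8758] dock mm [661.9 507.2 875.8]
tool axes in dock (cols)
 [[ 0.002 -0.788  0.616]
 [-1.    -0.015 -0.015]
 [ 0.021 -0.615 -0.788]]
q [-1.851  0.342  0.592  0.097 -0.42   2.053 -1.57 ] F dock [0.3 0.  0.3] gap 0.0851
```

```bash
python3 -m jog '[{"jaw":-1,"delta_pos":[7,39,29],"roll":0},{"jaw":-1,"delta_pos":[7,39,29],"roll":0},{"jaw":-1,"delta_pos":[7,39,29],"roll":0},{"jaw":-1,"delta_pos":[7,39,29],"roll":0},{"jaw":-1,"delta_pos":[7,39,29],"roll":0},{"jaw":-1,"delta_pos":[7,39,29],"roll":0},{"jaw":-1,"delta_pos":[7,39,29],"roll":0},{"jaw":-1,"delta_pos":[7,39,29],"roll":0}]'; python3 st.py
```

```text
time_s: 10.0
tcp_pos: [-0.0408, 0.5148, 0.729]
tcp_rot: [-2.453, -0.084, 0.056]
wrist_force: [0.0, -0.7, 1.0]
finger_gap: 0.0853
t 10.0 tcp [-0.0408  0.5148  0.729 ] dock mm [591.5 488.8 729. ]
tool axes in dock (cols)
 [[-0.026 -0.772  0.635]
 [-0.999  0.032 -0.002]
 [-0.019 -0.635 -0.772]]
q [-2.051 -0.29   0.189  1.207  0.17   1.537 -1.728] F dock [-0.7  0.   1. ] gap 0.0853
```

```bash
python3 -m jog '[{"jaw":-1,"delta_pos":[8,30,29],"roll":0},{"jaw":-1,"delta_pos":[8,30,29],"roll":0},{"jaw":-1,"delta_pos":[8,30,29],"roll":0},{"jaw":-1,"delta_pos":[8,30,29],"roll":0},{"jaw":-1,"delta_pos":[8,30,29],"roll":0},{"jaw":-1,"delta_pos":[8,30,29],"roll":0},{"jaw":-1,"delta_pos":[40,20,-10],"roll":0},{"jaw":-1,"delta_pos":[40,20,-10],"roll":0},{"jaw":-1,"delta_pos":[40,20,-10],"roll":0},{"jaw":-1,"delta_pos":[40,20,-10],"roll":0}]'; python3 st.py
```

```text
time_s: 11.0
tcp_pos: [0.1578, 0.4932, 0.59]
tcp_rot: [-2.527, -0.096, 0.06]
wrist_force: [0.9, 0.9, 0.7]
finger_gap: 0.0855
t 11.0 tcp [0.1578 0.4932 0.59  ] dock mm [550.1 293.3 590. ]
tool axes in dock (cols)
 [[-0.018 -0.817  0.576]
 [-1.     0.027  0.007]
 [-0.021 -0.576 -0.817]]
q [-1.014 -0.299 -0.048  1.495 -0.359  1.432 -1.032] F dock [ 0.8 -1.   0.7] gap 0.0855
```

```bash
python3 -m jog '[{"jaw":-1,"delta_pos":[42,20,0],"roll":0},{"jaw":-1,"delta_pos":[42,20,0],"roll":0},{"jaw":-1,"delta_pos":[40,28,7],"roll":0},{"jaw":-1,"delta_pos":[40,28,7],"roll":0},{"jaw":-1,"delta_pos":[35,33,10],"roll":0},{"jaw":-1,"delta_pos":[35,33,10],"roll":0}]'; python3 st.py
```

```text
time_s: 11.6
tcp_pos: [0.3966, 0.4002, 0.463]
tcp_rot: [-2.527, -0.098, 0.061]
wrist_force: [0.2, 0.1, -1.1]
finger_gap: 0.0853
t 11.6 tcp [0.3966 0.4002 0.463 ] dock mm [433.5  65.1 463. ]
tool axes in dock (cols)
 [[-0.016 -0.817  0.576]
 [-1.     0.026  0.008]
 [-0.021 -0.576 -0.817]]
q [-0.898 -0.129  0.363  1.604 -0.517  1.407 -0.434] F dock [ 0.  -0.2 -1.1] gap 0.0853
```

```bash
python3 -m jog '[{"jaw":-1,"delta_pos":[15,35,-21],"roll":0},{"jaw":-1,"delta_pos":[15,35,-21],"roll":0},{"jaw":-1,"delta_pos":[15,35,-21],"roll":0},{"jaw":-1,"delta_pos":[15,35,-21],"roll":0},{"jaw":-1,"delta_pos":[15,35,-21],"roll":0},{"jaw":-1,"delta_pos":[15,35,-21],"roll":0},{"jaw":-1,"delta_pos":[15,35,-21],"roll":0}]'; python3 st.py
```

```text
time_s: 12.3
tcp_pos: [0.5237, 0.1245, 0.4411]
tcp_rot: [-2.527, -0.099, 0.061]
wrist_force: [1.0, -0.2, -0.1]
finger_gap: 0.0855
t 12.3 tcp [0.5237 0.1245 0.4411] dock mm [146.6 -33.7 441.1]
tool axes in dock (cols)
 [[-0.016 -0.817  0.576]
 [-1.     0.025  0.008]
 [-0.021 -0.576 -0.817]]
q [-0.607  0.089  0.772  1.469 -0.662  1.759  0.168] F dock [-0.3 -0.9 -0.1] gap 0.0855
```

```bash
python3 -m jog '[{"jaw":-1,"delta_pos":[0,36,-24],"roll":0},{"jaw":-1,"delta_pos":[0,36,-24],"roll":0},{"jaw":-1,"delta_pos":[0,36,-24],"roll":0},{"jaw":-1,"delta_pos":[0,36,-24],"roll":0},{"jaw":-1,"delta_pos":[0,36,-24],"roll":0}]'; python3 st.py
```

```text
time_s: 12.8
tcp_pos: [0.5417, -0.0906, 0.4351]
tcp_rot: [-2.527, -0.099, 0.062]
wrist_force: [1.2, -0.4, 0.9]
finger_gap: 0.0855
t 12.8 tcp [ 0.5417 -0.0906  0.4351] dock mm [-69.3 -30.  435.1]
tool axes in dock (cols)
 [[-0.015 -0.817  0.576]
 [-1.     0.025  0.009]
 [-0.022 -0.576 -0.817]]
q [-0.198  0.352  0.887  1.266 -0.762  2.042  0.579] F dock [-0.6 -1.2  0.9] gap 0.0855
```

```bash
python3 -m jog '[{"jaw":-1,"delta_pos":[-2,32,10],"roll":0},{"jaw":-1,"delta_pos":[-2,32,10],"roll":0},{"jaw":-1,"delta_pos":[-2,32,10],"roll":0},{"jaw":-1,"delta_pos":[-2,32,10],"roll":0}]'; python3 st.py; python3 - <<'E'
from h import *
import pickle
R={n:snapshot(n) for n in("side","top")}
pickle.dump(R,open("r1.pkl","wb"))
cv2.imwrite("pics/s1.png",R["side"]["pixels"][:,:,::-1])
E
```

```text
time_s: 13.2
tcp_pos: [0.5381, -0.1724, 0.3279]
tcp_rot: [-2.527, -0.098, 0.062]
wrist_force: [-0.1, -0.3, -0.1]
finger_gap: 0.0851
t 13.2 tcp [ 0.5381 -0.1724  0.3279] dock mm [-150.3  -18.2  327.9]
tool axes in dock (cols)
 [[-0.016 -0.817  0.576]
 [-1.     0.026  0.009]
 [-0.022 -0.576 -0.817]]
q [-0.058  0.475  0.884  1.354 -0.751  1.962  0.821] F dock [-0.3  0.1 -0.1] gap 0.0851
```

View pics/s1.png

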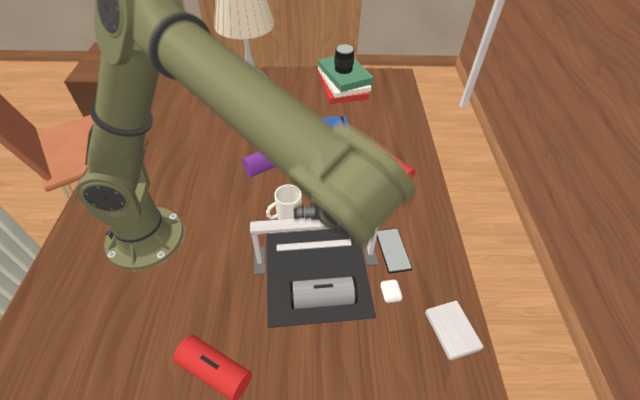

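```bash
python3 - <<'E'
from fit import *
import pickle
R=pickle.load(open("r1.pkl","rb"));r=R["side"]; D=np.load("dock.npy")
P=np.array([-150,-18,328.]);z=np.array([.576,.009,-.817])
for k in(0,73,150,200,300): print(k,proj(r,dockT(D,[(P-k*z)/1e3])).round(0), proj(R["top"],dockT(D,[(P-k*z)/1e3])).round(0))
cv2.imwrite("pics/t1.png",R["top"]["pixels"][:,:,::-1])
crop(r,260,140,420,260,5,"pics/s1c.png")
R0=pickle.load(open("r0.pkl","rb"))
# speaker fit (r0) with robust numeric
ms=[spkmask(R0["side"],(280,265,365,320)),spkmask(R0["top"],(372,165,405,228))]
ms=[cv2.morphologyEx(m,cv2.MORPH_CLOSE,np.ones((9,9))) for m in ms]
for n,st in dict(s=([R0["side"]],ms[:1]),t=([R0["top"]],ms[1:]),b=([R0["side"],R0["top"]],ms)).items():
    for th in(-.05,.03,.08):
        x,c=fitspk(st[0],st[1],[.529,-.196,D[2]+th]); d=x[:2]-D[:2];c_,s_=np.cos(D[2]),np.sin(D[2])
        print(n,round(c,1),(1e3*np.array([c_*d[0]+s_*d[1],-s_*d[0]+c_*d[1]])).round(1),np.degrees(x[2]-D[2]).round(2))
E
```

```text
0 [[329. 215.]] [[397. 180.]]
73 [[333. 213.]] [[417. 174.]]
150 [[339. 210.]] [[440. 167.]]
200 [[343. 207.]] [[457. 162.]]
300 [[353. 201.]] [[494. 151.]]
s 120.2 [-172.7   -7.1] 0.37
s 120.4 [-172.5   -7.4] 0.29
s 120.4 [-172.6   -7. ] 0.32
t 72.1 [-174.5   -6.3] -0.57
t 72.0 [-174.7   -7.8] -0.05
t 71.2 [-174.8   -7.3] 0.07
b 211.6 [-173.2   -7.5] 0.03
b 213.2 [-173.3   -7.4] -0.14
b 214.7 [-173.1   -6.9] 0.08
```

View pics/s1c.png

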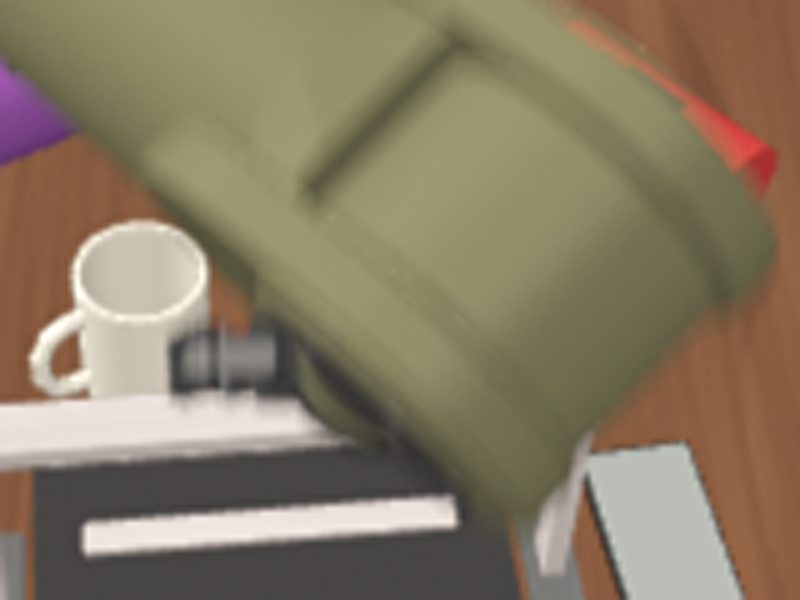

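View pics/t1.png

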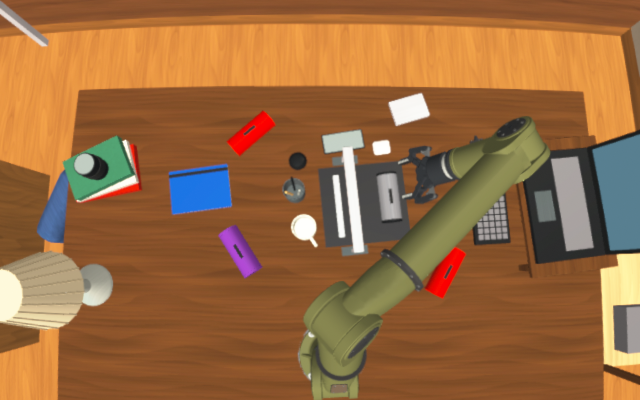

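```bash
python3 -m jog '[{"jaw":-1,"delta_pos":[-2,36,18],"roll":-0.022},{"jaw":-1,"delta_pos":[-2,36,18],"roll":0},{"jaw":-1,"delta_pos":[-2,36,18],"roll":0},{"jaw":-1,"delta_pos":[-2,36,18],"roll":0},{"jaw":-1,"delta_pos":[-2,36,18],"roll":0},{"jaw":-1,"delta_pos":[0,17,24],"roll":0},{"jaw":-1,"delta_pos":[0,17,24],"roll":0},{"jaw":-1,"delta_pos":[0,17,24],"roll":0},{"jaw":-1,"delta_pos":[0,0,0],"roll":0}]'; python3 st.py; python3 - <<'E'
from h import *
import pickle
R={n:snapshot(n) for n in("side","top")}
pickle.dump(R,open("r2.pkl","wb"))
crop(R["side"],230,180,430,330,4,"pics/s2.png")
crop(R["top"],280,120,480,265,4,"pics/t2.png")
E
```

```text
time_s: 14.2
tcp_pos: [0.5342, -0.2654, 0.0609]
tcp_rot: [-2.521, -0.125, 0.059]
wrist_force: [-0.7, 0.5, -0.1]
finger_gap: 0.0859
t 14.2 tcp [ 0.5342 -0.2654  0.0609] dock mm [-242.5   -4.9   60.9]
tool axes in dock (cols)
 [[ 0.003 -0.815  0.579]
 [-1.     0.005  0.013]
 [-0.013 -0.579 -0.815]]
q [ 0.149  0.813  0.786  1.459 -0.839  1.698  1.182] F dock [ 0.6  0.6 -0.1] gap 0.0859
```

View pics/s2.png

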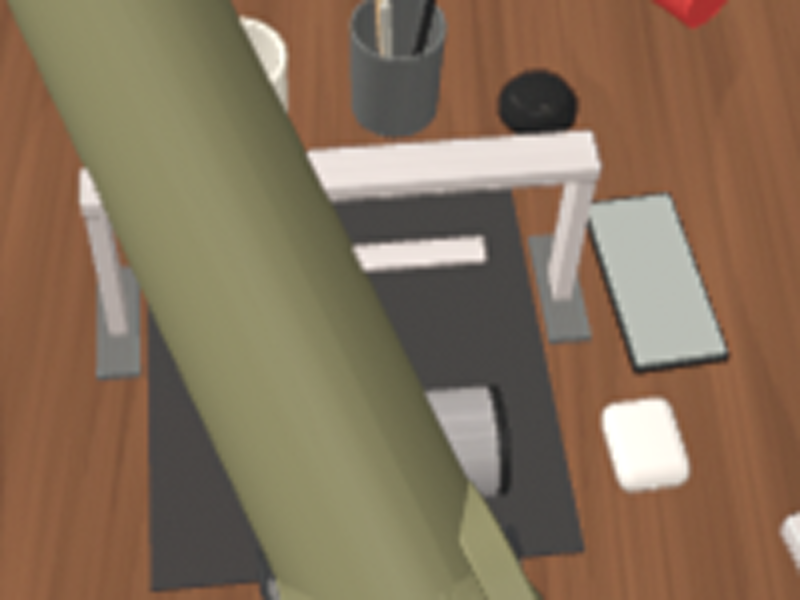

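View pics/t2.png

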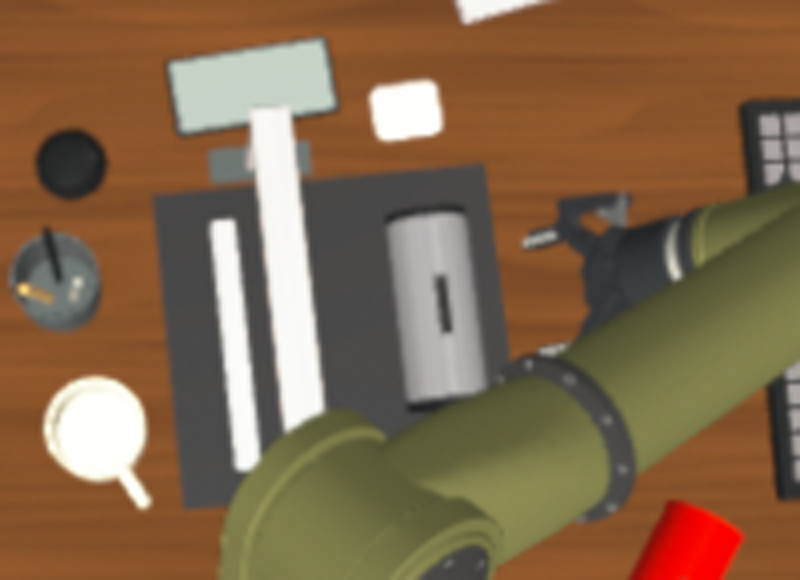

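```bash
python3 - <<'E'
from fit import *
import pickle
R=pickle.load(open("r2.pkl","rb"));r=R["top"]; D=np.load("dock.npy")
s=status.state()
M=cv2.Rodrigues(np.array(s["tcp_rot"]))[0]; p=np.array(s["tcp_pos"])
for y in(-11,11):
  for x in(43,57):
    for z in (-13,0):
      q=proj(r,[p+M@np.array([x,y,z])/1e3])[0]; print(x,y,z,((q-[280,120])*4).round(0))
crop(r,380,150,460,230,8,"pics/t2z.png")
E
```

```text
43 -11 -13 [518. 245.]
43 -11 0 [506. 248.]
57 -11 -13 [515. 229.]
57 -11 0 [504. 232.]
43 11 -13 [535. 246.]
43 11 0 [524. 249.]
57 11 -13 [533. 230.]
57 11 0 [522. 233.]
```

View pics/t2z.png

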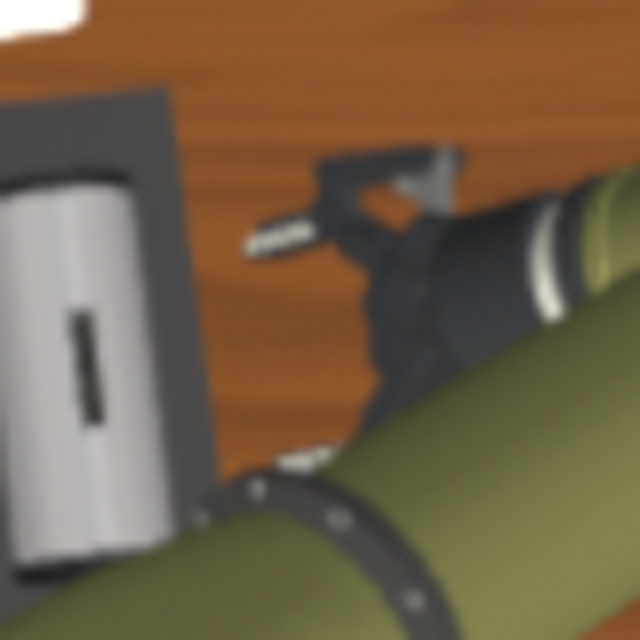

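```bash
python3 -m jog '[{"jaw":-1,"delta_pos":[0,16,23],"roll":0},{"jaw":-1,"delta_pos":[0,11,15],"roll":0},{"jaw":-1,"delta_pos":[0,3.5,5],"roll":0},{"jaw":-1,"delta_pos":[0,0,0],"roll":0}]'; python3 st.py
```

```text
time_s: 14.7
tcp_pos: [0.5343, -0.2678, 0.0111]
tcp_rot: [-2.525, -0.126, 0.054]
wrist_force: [0.2, 0.3, 0.4]
finger_gap: 0.0856
t 14.7 tcp [ 0.5343 -0.2678  0.0111] dock mm [-244.8   -4.8   11.1]
tool axes in dock (cols)
 [[ 0.002 -0.817  0.577]
 [-1.     0.004  0.009]
 [-0.01  -0.577 -0.817]]
q [ 0.164  0.872  0.762  1.475 -0.868  1.638  1.222] F dock [ 0.3 -0.2  0.4] gap 0.0856
```

```bash
python3 -m jog '[{"jaw":-1,"delta_pos":[0,-5,5],"roll":0},{"jaw":-1,"delta_pos":[0,-5,5],"roll":0},{"jaw":-1,"delta_pos":[0,-5,5],"roll":0},{"jaw":-1,"delta_pos":[0,-5,5],"roll":0},{"jaw":-1,"delta_pos":[0,0,0],"roll":0}]'; python3 st.py
```

```text
time_s: 15.2
tcp_pos: [0.5317, -0.2386, 0.0065]
tcp_rot: [-2.524, -0.128, 0.053]
wrist_force: [0.6, 0.0, -0.1]
finger_gap: 0.0855
t 15.2 tcp [ 0.5317 -0.2386  0.0065] dock mm [-215.5   -5.2    6.5]
tool axes in dock (cols)
 [[ 0.003 -0.817  0.577]
 [-1.     0.002  0.009]
 [-0.009 -0.577 -0.817]]
q [ 0.117  0.842  0.761  1.537 -0.873  1.602  1.215] F dock [-0.  -0.6 -0.1] gap 0.0855
```

```bash
python3 -m jog '[{"jaw":-1,"delta_pos":[0,-2.45,1.75],"roll":0},{"jaw":-1,"delta_pos":[0,-2.45,1.75],"roll":0},{"jaw":-1,"delta_pos":[0,-2.45,1.75],"roll":0},{"jaw":-1,"delta_pos":[0,-2.45,1.75],"roll":0},{"jaw":-1,"delta_pos":[0,-2.45,1.75],"roll":0},{"jaw":-1,"delta_pos":[0,-2.45,1.75],"roll":0},{"jaw":-1,"delta_pos":[0,-2.45,1.75],"roll":0},{"jaw":-1,"delta_pos":[0,-2.45,1.75],"roll":0},{"jaw":-1,"delta_pos":[0,-2.45,1.75],"roll":0},{"jaw":-1,"delta_pos":[0,-2.45,1.75],"roll":0}]'; python3 st.py; python3 - <<'E'
from h import *
import pickle
R={n:snapshot(n) for n in("side","top")}
pickle.dump(R,open("r3.pkl","wb"))
crop(R["side"],230,180,430,330,4,"pics/s3.png")
crop(R["top"],280,120,480,265,4,"pics/t3.png")
E
```

```text
time_s: 16.2
tcp_pos: [0.5283, -0.2102, 0.0061]
tcp_rot: [-2.525, -0.126, 0.053]
wrist_force: [-0.2, 0.8, -0.8]
finger_gap: 0.0857
t 16.2 tcp [ 0.5283 -0.2102  0.0061] dock mm [-186.9   -4.7    6.1]
tool axes in dock (cols)
 [[ 0.002 -0.817  0.576]
 [-1.     0.004  0.009]
 [-0.009 -0.576 -0.817]]
q [ 0.068  0.808  0.762  1.597 -0.875  1.57   1.201] F dock [ 0.8  0.1 -0.8] gap 0.0857
```

View pics/s3.png

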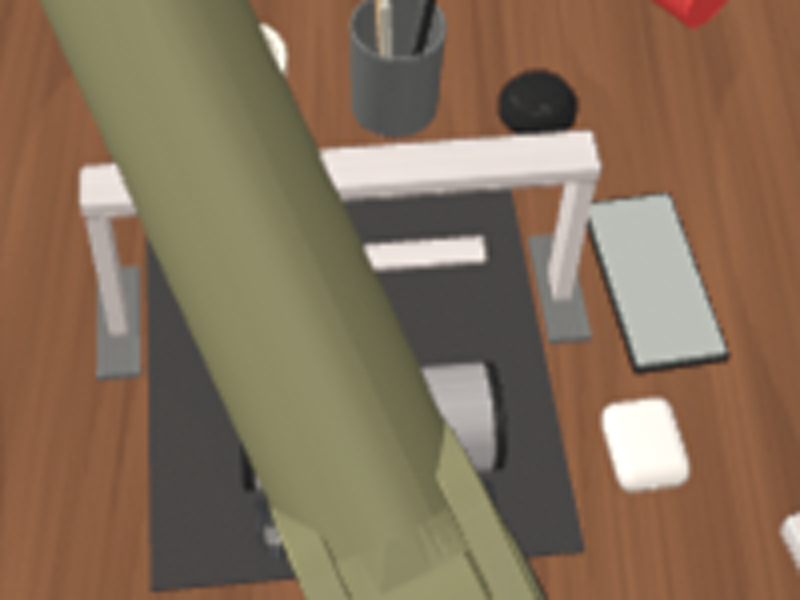

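View pics/t3.png

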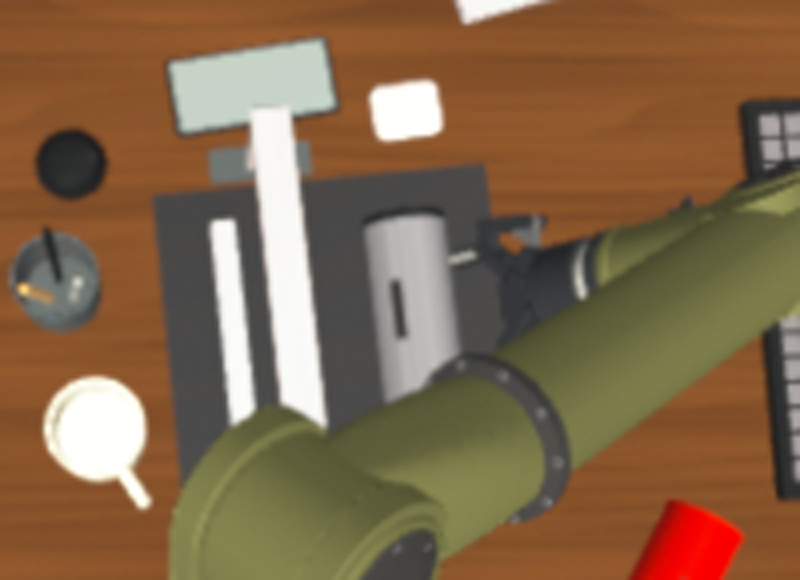

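```bash
cat > trk.py <<'E'
from fit import *
def trk(R,boxes,p0,fixyaw=None):
    D=np.load("dock.npy"); items=[]
    for n,b in boxes.items():
        r=R[n]; g=r["pixels"].astype(int); gr=g.mean(2); sat=g.max(2)-g.min(2)
        m=(((gr>95)|(gr<45))&(sat<30)).astype(np.uint8); m=cv2.morphologyEx(m,cv2.MORPH_CLOSE,np.ones((7,7)))
        items.append((r,m,b))
    def w(p):
        x=dockT(D,[[p[0]/1e3,p[1]/1e3,0]])[0]; return [x[0],x[1],D[2]+np.radians(p[2])]
    def cost(p):
        c=0
        for r,m,(x0,y0,x1,y1) in items:
            im=np.zeros((1600,2560),np.uint8); h=(hull(r,w(p))+.5)*4-.5
            cv2.fillPoly(im,[np.round(h*16).astype(np.int32)],255,shift=4)
            im=cv2.resize(im,(640,400),interpolation=cv2.INTER_AREA)/255.
            c+=np.abs(im-m)[y0:y1,x0:x1].sum()
        return c
    p0=np.array(p0,float)
    o=minimize(cost,p0,method="Nelder-Mead",options=dict(initial_simplex=p0+np.array([[0,0,0],[8,0,0],[0,8,0],[0,0,3]]),xatol=.02,fatol=.01))
    return o.x.round(2),round(o.fun,1)
E
python3 - <<'E'
from trk import *
import pickle
R=pickle.load(open("r0.pkl","rb")); print(trk(R,dict(side=(280,265,365,320),top=(372,165,405,228)),[-165,0,1]))
print(trk(R,dict(side=(342,265,362,320)),[-165,0,1]),trk(R,dict(top=(372,165,405,206)),[-165,0,1]))
R=pickle.load(open("r3.pkl","rb"))
for y in(0,-2,2): print(trk(R,dict(side=(342,262,362,300),top=(365,168,397,206)),[-150,0,y]),trk(R,dict(side=(342,262,362,300)),[-150,0,y]),trk(R,dict(top=(365,168,397,206)),[-150,0,y]))
E
```

```text
(array([-1.7337e+02, -7.1700e+00,  1.5000e-01]), np.float64(203.1))
(array([-177.71,   -1.96,    4.21]), np.float64(29.7)) (array([-174.32,   -1.73,   -0.35]), np.float64(22.4))
(array([-155.22,   -1.72,    0.21]), np.float64(112.0)) (array([-158.21,   -3.3 ,    3.2 ]), np.float64(66.2)) (array([-155.38,   -0.23,    0.63]), np.float64(37.8))
(array([-155.54,   -1.94,    0.38]), np.float64(112.1)) (array([-155.04,   -4.59,    0.  ]), np.float64(63.1)) (array([-155.27,   -0.49,   -0.31]), np.float64(36.5))
(array([-155.51,   -2.35,    0.37]), np.float64(112.8)) (array([-155.54,   -4.41,    0.72]), np.float64(61.8)) (array([-155.06,   -0.26,   -0.31]), np.float64(36.4))
```

```bash
python3 -m jog '[{"jaw":-1,"delta_pos":[0,-2.45,1.75],"roll":0},{"jaw":-1,"delta_pos":[0,-2.45,1.75],"roll":0},{"jaw":-1,"delta_pos":[0,-2.45,1.75],"roll":0},{"jaw":-1,"delta_pos":[0,-2.45,1.75],"roll":0},{"jaw":-1,"delta_pos":[0,-2.45,1.75],"roll":0},{"jaw":-1,"delta_pos":[0,-2.45,1.75],"roll":0},{"jaw":-1,"delta_pos":[0,-2.45,1.75],"roll":0},{"jaw":-1,"delta_pos":[0,-2.45,1.75],"roll":0},{"jaw":-1,"delta_pos":[0,-2.45,1.75],"roll":0},{"jaw":-1,"delta_pos":[0,-2.45,1.75],"roll":0},{"jaw":-1,"delta_pos":[0,-2.45,1.75],"roll":0},{"jaw":-1,"delta_pos":[0,-2.45,1.75],"roll":0},{"jaw":-1,"delta_pos":[0,-2.45,1.75],"roll":0},{"jaw":-1,"delta_pos":[0,-2.45,1.75],"roll":0},{"jaw":-1,"delta_pos":[0,-2.45,1.75],"roll":0},{"jaw":-1,"delta_pos":[0,-2.45,1.75],"roll":0},{"jaw":-1,"delta_pos":[0,-2.45,1.75],"roll":0},{"jaw":-1,"delta_pos":[0,-2.45,1.75],"roll":0},{"jaw":-1,"delta_pos":[0,-2.45,1.75],"roll":0},{"jaw":-1,"delta_pos":[0,-2.45,1.75],"roll":0}]'; python3 st.py; python3 - <<'E'
from h import *
import pickle
R={n:snapshot(n) for n in("side","top")}
pickle.dump(R,open("r4.pkl","wb"))
crop(R["side"],230,180,430,330,4,"pics/s4.png")
crop(R["top"],280,120,480,265,4,"pics/t4.png")
E
```

```text
time_s: 18.3
tcp_pos: [0.5222, -0.1503, 0.0057]
tcp_rot: [-2.525, -0.126, 0.053]
wrist_force: [-0.8, 0.5, 0.9]
finger_gap: 0.0853
t 18.3 tcp [ 0.5222 -0.1503  0.0057] dock mm [-126.7   -4.6    5.7]
tool axes in dock (cols)
 [[ 0.002 -0.817  0.576]
 [-1.     0.004  0.009]
 [-0.009 -0.576 -0.817]]
q [-0.033  0.74   0.761  1.708 -0.884  1.506  1.164] F dock [0.6 0.7 0.9] gap 0.0853
```

View pics/s4.png

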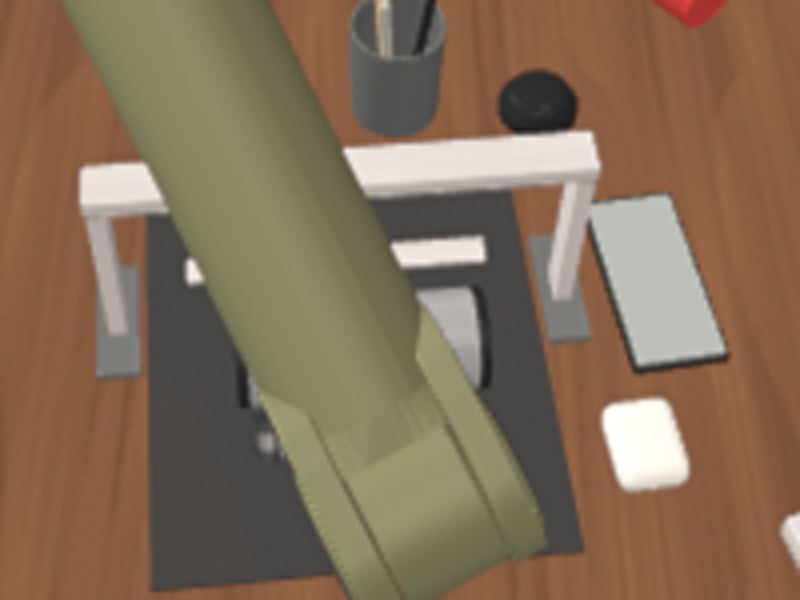

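View pics/t4.png

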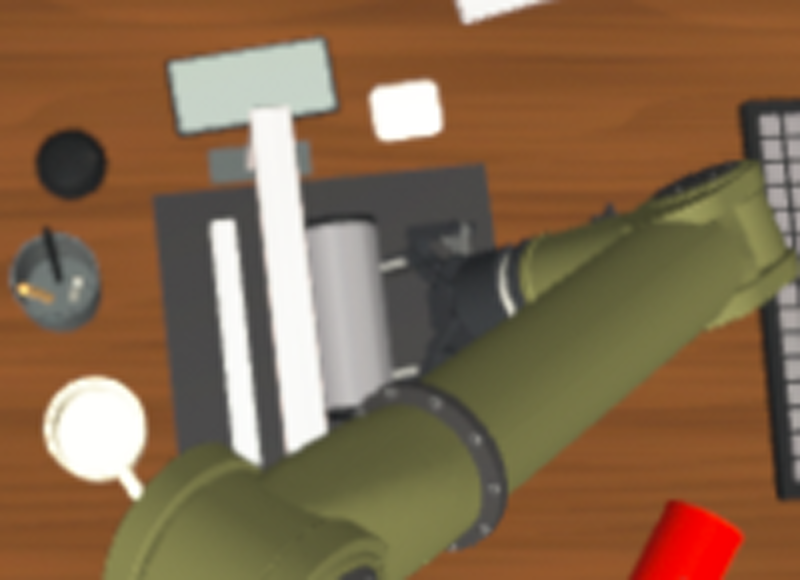

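```bash
python3 - <<'E'
from trk import *
import pickle
R=pickle.load(open("r4.pkl","rb"))
for y in(0,2): print(trk(R,dict(side=(336,248,356,279),top=(357,172,376,222)),[-95,0,y]),trk(R,dict(side=(336,248,356,279)),[-95,0,y]))
D=np.load("dock.npy"); r=R["side"]; im=cv2.resize(r["pixels"][180:330,230:430,::-1],None,fx=4,fy=4)
q=[-95.5,-5,0.2]; x=dockT(D,[[q[0]/1e3,q[1]/1e3,0]])[0]
h=hull(r,[x[0],x[1],D[2]+np.radians(q[2])]).reshape(-1,2)
cv2.polylines(im,[((h+.5-[230,180])*4).astype(int)],True,(0,255,0),1); cv2.imwrite("pics/s4o.png",im[200:500])
E
```

```text
(array([-90.96,  -2.62,   2.04]), np.float64(239.7)) (array([-60.83,  -5.53,  -3.29]), np.float64(116.4))
(array([-91.37,  -3.01,   0.74]), np.float64(239.3)) (array([-55.07,  -6.47,  -5.04]), np.float64(115.2))
```

View pics/s4o.png

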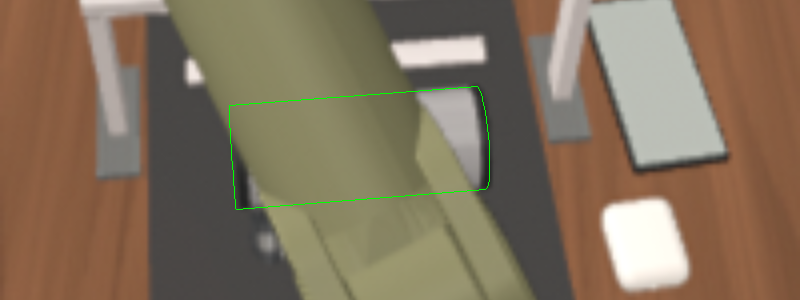

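```bash
python3 -m jog '[{"jaw":-1,"delta_pos":[0,-2.45,1.75],"roll":0},{"jaw":-1,"delta_pos":[0,-2.45,1.75],"roll":0},{"jaw":-1,"delta_pos":[0,-2.45,1.75],"roll":0},{"jaw":-1,"delta_pos":[0,-2.45,1.75],"roll":0},{"jaw":-1,"delta_pos":[0,-2.45,1.75],"roll":0},{"jaw":-1,"delta_pos":[0,-2.45,1.75],"roll":0},{"jaw":-1,"delta_pos":[0,-2.45,1.75],"roll":0},{"jaw":-1,"delta_pos":[0,-2.45,1.75],"roll":0},{"jaw":-1,"delta_pos":[0,-2.45,1.75],"roll":0},{"jaw":-1,"delta_pos":[0,-2.45,1.75],"roll":0},{"jaw":-1,"delta_pos":[0,-2.45,1.75],"roll":0},{"jaw":-1,"delta_pos":[0,-2.45,1.75],"roll":0},{"jaw":-1,"delta_pos":[0,-2.45,1.75],"roll":0},{"jaw":-1,"delta_pos":[0,-2.45,1.75],"roll":0},{"jaw":-1,"delta_pos":[0,-2.45,1.75],"roll":0},{"jaw":-1,"delta_pos":[0,-2.45,1.75],"roll":0},{"jaw":-1,"delta_pos":[0,-2.45,1.75],"roll":0},{"jaw":-1,"delta_pos":[0,-2.45,1.75],"roll":0},{"jaw":-1,"delta_pos":[0,-2.45,1.75],"roll":0},{"jaw":-1,"delta_pos":[0,-2.45,1.75],"roll":0}]'; python3 st.py; python3 - <<'E'
from h import *
import pickle
R={n:snapshot(n) for n in("side","top")}
pickle.dump(R,open("r5.pkl","wb"))
crop(R["side"],230,180,430,330,4,"pics/s5.png")
crop(R["top"],280,120,480,265,4,"pics/t5.png")
E
```

```text
time_s: 20.4
tcp_pos: [0.516, -0.0904, 0.0053]
tcp_rot: [-2.525, -0.126, 0.053]
wrist_force: [-0.3, -1.1, 1.3]
finger_gap: 0.0853
t 20.4 tcp [ 0.516  -0.0904  0.0053] dock mm [-66.5  -4.4   5.3]
tool axes in dock (cols)
 [[ 0.002 -0.817  0.576]
 [-1.     0.004  0.009]
 [-0.009 -0.576 -0.817]]
q [-0.134  0.675  0.756  1.805 -0.897  1.441  1.117] F dock [-1.   0.4  1.3] gap 0.0853
```

View pics/s5.png

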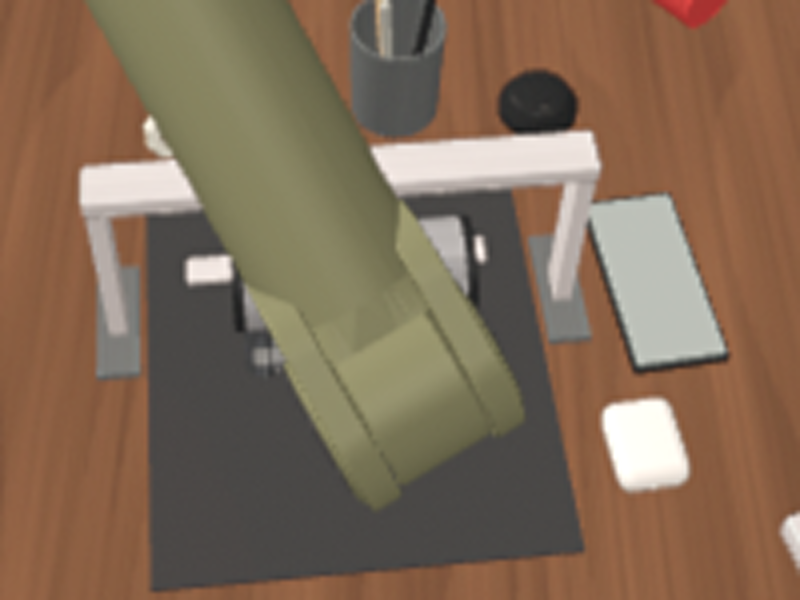

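View pics/t5.png

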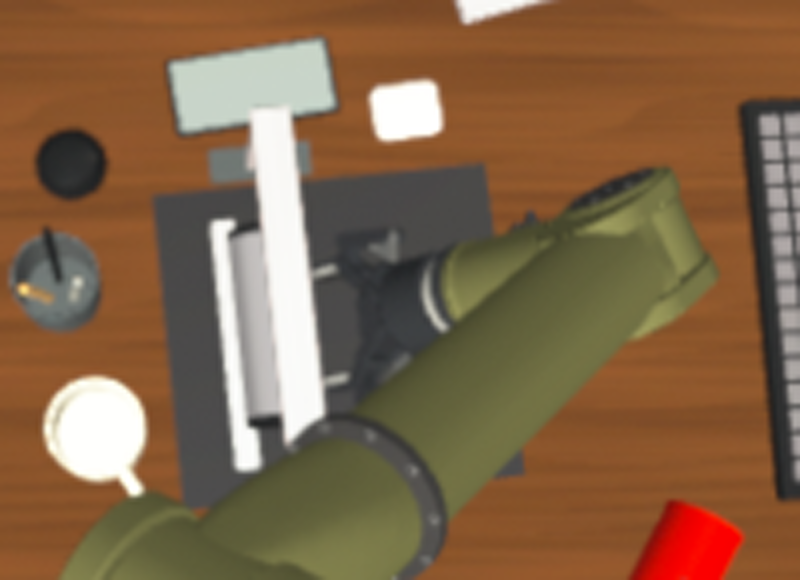

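```bash
python3 -m jog '[{"jaw":-1,"delta_pos":[0,-2.45,1.75],"roll":0},{"jaw":-1,"delta_pos":[0,-2.45,1.75],"roll":0},{"jaw":-1,"delta_pos":[0,-2.45,1.75],"roll":0},{"jaw":-1,"delta_pos":[0,-2.45,1.75],"roll":0},{"jaw":-1,"delta_pos":[0,-2.45,1.75],"roll":0},{"jaw":-1,"delta_pos":[0,-2.45,1.75],"roll":0},{"jaw":-1,"delta_pos":[0,-2.45,1.75],"roll":0},{"jaw":-1,"delta_pos":[0,-1.6,1.15],"roll":0},{"jaw":-1,"delta_pos":[0,-1.6,1.15],"roll":0},{"jaw":-1,"delta_pos":[0,-1.6,1.15],"roll":0},{"jaw":-1,"delta_pos":[0,-0.8,0.6],"roll":0},{"jaw":-1,"delta_pos":[0,-0.8,0.6],"roll":0},{"jaw":-1,"delta_pos":[0,-0.8,0.6],"roll":0},{"jaw":-1,"delta_pos":[0,-0.4,0.3],"roll":0}]'; python3 st.py; python3 - <<'E'
from h import *
import pickle
R={n:snapshot(n) for n in("side","top")}
pickle.dump(R,open("r6.pkl","wb"))
crop(R["side"],230,180,430,330,4,"pics/s6.png")
crop(R["top"],280,120,480,265,4,"pics/t6.png")
E
```

```text
time_s: 21.9
tcp_pos: [0.5129, -0.0602, 0.005]
tcp_rot: [-2.525, -0.126, 0.053]
wrist_force: [-0.3, -0.4, 0.7]
finger_gap: 0.0852
t 21.9 tcp [ 0.5129 -0.0602  0.005 ] dock mm [-36.2  -4.4   5. ]
tool axes in dock (cols)
 [[ 0.002 -0.817  0.576]
 [-1.     0.004  0.009]
 [-0.009 -0.576 -0.817]]
q [-0.185  0.643  0.751  1.848 -0.906  1.408  1.09 ] F dock [-0.4  0.3  0.7] gap 0.0852
```

View pics/s6.png

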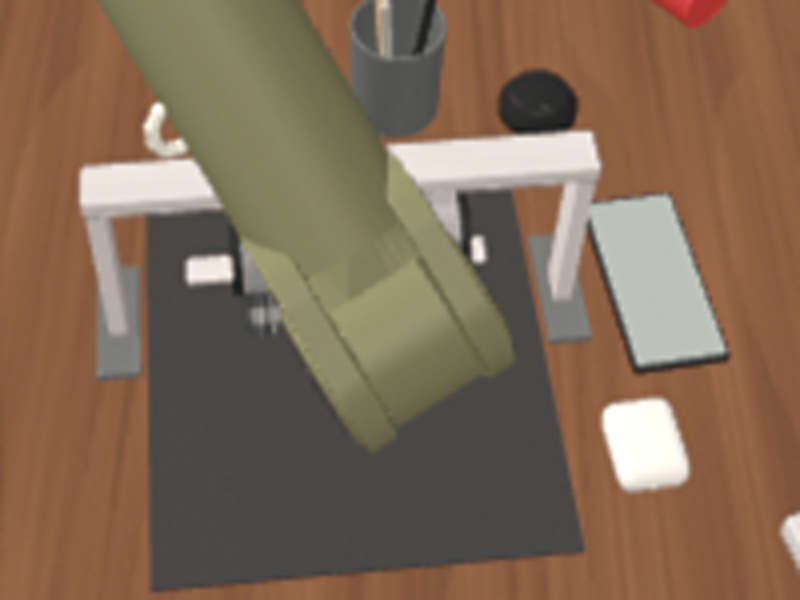

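View pics/t6.png

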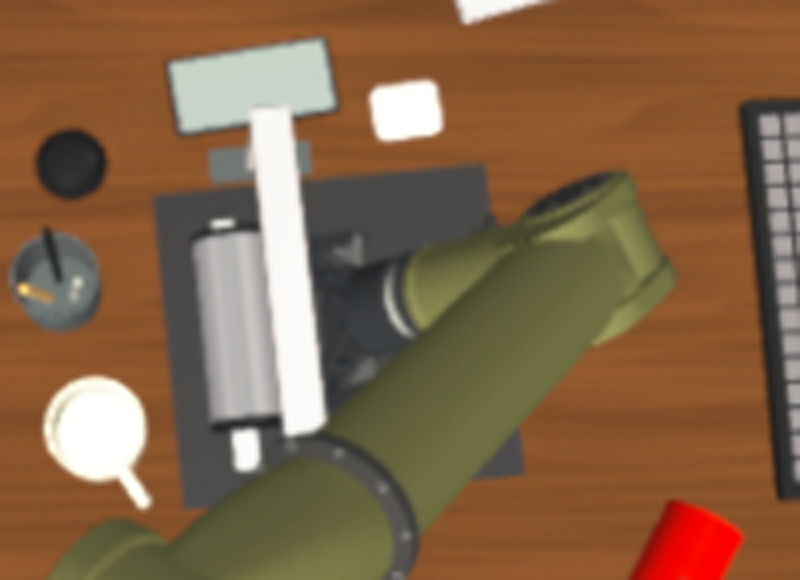

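```bash
cat > ovl.py <<'E'
from trk import *
import pickle,sys
R=pickle.load(open(sys.argv[1],"rb")); q=[float(v) for v in sys.argv[3:6]]; D=np.load("dock.npy")
for n,(x0,y0,x1,y1,s) in dict(side=(270,210,370,270,8),top=(315,165,375,245,7)).items():
    r=R[n]; im=cv2.resize(r["pixels"][y0:y1,x0:x1,::-1],None,fx=s,fy=s,interpolation=cv2.INTER_CUBIC)
    x=dockT(D,[[q[0]/1e3,q[1]/1e3,0]])[0]
    def dr(h,c): cv2.polylines(im,[np.round((h.reshape(-1,2)+.5-[x0,y0])*s-.5).astype(int)],True,c,1)
    dr(hull(r,[x[0],x[1],D[2]+np.radians(q[2])]),(0,255,0))
    dr(proj(r,dockT(D,np.array([(-10,-110,3),(10,-110,3),(10,110,3),(-10,110,3)])/1e3)),(0,0,255))
    cv2.imwrite(f"pics/{sys.argv[2]}_{n}.png",im)
E
python3 - <<'E'
from trk import *
import pickle
R=pickle.load(open("r6.pkl","rb"))
for y in(0,1,-1): print(trk(R,dict(top=(327,179,345,223)),[-3,-5,y]))
E
python3 ovl.py r6.pkl o6 -4 -5 0
```

```text
(array([-5.66, -0.76, -0.11]), np.float64(11.2))
(array([-5.16, -0.51, -0.43]), np.float64(11.4))
(array([-5.87, -0.87,  0.15]), np.float64(11.2))
```

View pics/o6_top.png

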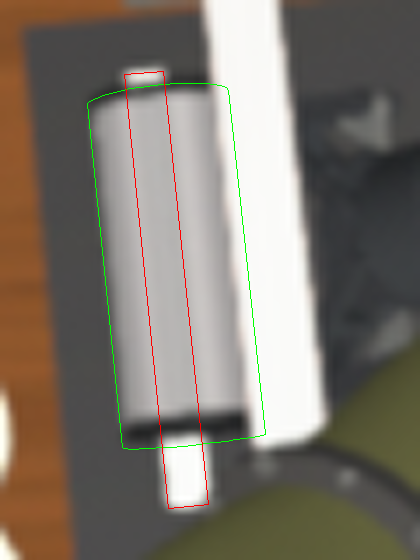

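View pics/o6_side.png

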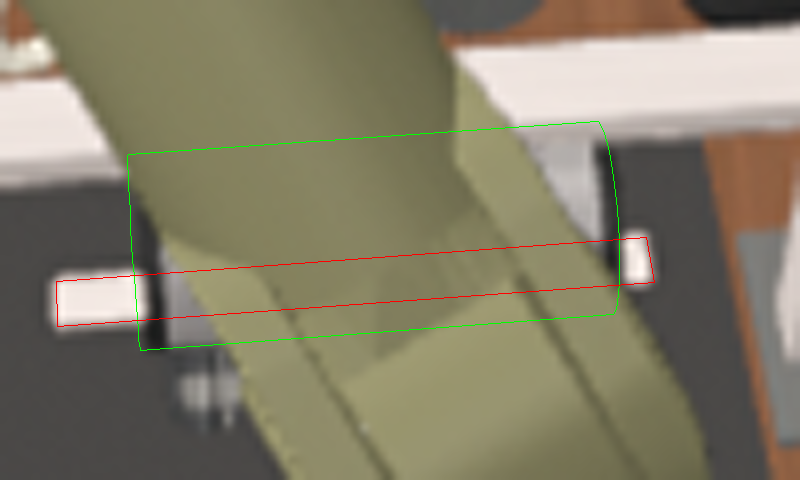

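```bash
python3 -m jog '[{"jaw":-1,"delta_pos":[0,-0.8,0.6],"roll":0},{"jaw":-1,"delta_pos":[0,-0.8,0.6],"roll":0},{"jaw":-1,"delta_pos":[0,-0.8,0.6],"roll":0},{"jaw":-1,"delta_pos":[0,-0.8,0.6],"roll":0},{"jaw":-1,"delta_pos":[0,-0.4,0.3],"roll":0},{"jaw":-1,"delta_pos":[0,0,0],"roll":0},{"jaw":-1,"delta_pos":[0,0,0],"roll":0}]'; python3 st.py;  python3 - <<'E'
from trk import *
import pickle
R={n:snapshot(n) for n in("side","top")}
pickle.dump(R,open("r7.pkl","wb"))
for y in(0,1,-1): print(trk(R,dict(top=(326,179,345,223)),[-1,-5,y]))
E
python3 ovl.py r7.pkl o7 0 -7 0
```

```text
time_s: 22.7
tcp_pos: [0.5125, -0.0558, 0.0049]
tcp_rot: [-2.525, -0.126, 0.053]
wrist_force: [0.2, 0.7, -0.8]
finger_gap: 0.0854
t 22.7 tcp [ 0.5125 -0.0558  0.0049] dock mm [-31.8  -4.4   4.9]
tool axes in dock (cols)
 [[ 0.002 -0.817  0.576]
 [-1.     0.004  0.009]
 [-0.009 -0.576 -0.817]]
q [-0.192  0.639  0.75   1.854 -0.907  1.403  1.086] F dock [ 0.7 -0.2 -0.8] gap 0.0854
(array([-0.89, -1.19, -0.32]), np.float64(11.3))
(array([-1.03, -1.27, -0.22]), np.float64(11.3))
(array([-1.17, -2.07, -0.31]), np.float64(11.6))
```

View pics/o7_top.png

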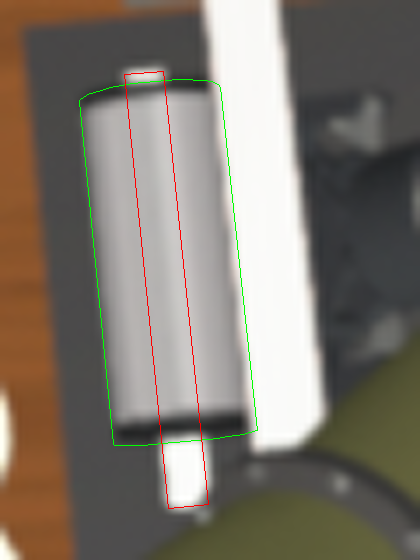

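```bash
python3 -m jog '[{"jaw":-1,"delta_pos":[0,0.8,-0.6],"roll":0},{"jaw":-1,"delta_pos":[0,2.45,-1.75],"roll":0},{"jaw":-1,"delta_pos":[0,8.2,-5.8],"roll":0},{"jaw":-1,"delta_pos":[0,16.3,-11.5],"roll":0},{"jaw":-1,"delta_pos":[0,20.4,-14.4],"roll":0},{"jaw":-1,"delta_pos":[0,24.5,-17.3],"roll":0},{"jaw":-1,"delta_pos":[0,24.5,-17.3],"roll":0},{"jaw":-1,"delta_pos":[0,24.5,-17.3],"roll":0},{"jaw":-1,"delta_pos":[0,24.5,-17.3],"roll":0},{"jaw":-1,"delta_pos":[0,24.5,-17.3],"roll":0},{"jaw":-1,"delta_pos":[0,24.5,-17.3],"roll":0},{"jaw":-1,"delta_pos":[0,0,-20],"roll":0},{"jaw":-1,"delta_pos":[0,0,-20],"roll":0},{"jaw":-1,"delta_pos":[0,0,0],"roll":0},{"jaw":-1,"delta_pos":[0,0,0],"roll":0},{"jaw":-1,"delta_pos":[0,0,0],"roll":0}]'; python3 st.py;  python3 - <<'E'
from trk import *
import pickle
R={n:snapshot(n) for n in("side","top")}
pickle.dump(R,open("r8.pkl","wb"))
cv2.imwrite("pics/s8.png",R["side"]["pixels"][:,:,::-1]);cv2.imwrite("pics/t8.png",R["top"]["pixels"][:,:,::-1])
for y in(0,1,-1): print(trk(R,dict(top=(326,179,345,223)),[-1,-5,y]))
E
python3 ovl.py r8.pkl o8 0 -7 0
```

```text
time_s: 24.4
tcp_pos: [0.5394, -0.3154, 0.0369]
tcp_rot: [-2.524, -0.126, 0.054]
wrist_force: [-0.1, -0.0, -0.2]
finger_gap: 0.0854
t 24.4 tcp [ 0.5394 -0.3154  0.0369] dock mm [-292.7   -5.1   36.9]
tool axes in dock (cols)
 [[ 0.002 -0.817  0.577]
 [-1.     0.004  0.009]
 [-0.01  -0.577 -0.817]]
q [ 0.24   0.904  0.772  1.354 -0.858  1.721  1.218] F dock [-0.   0.1 -0.2] gap 0.0854
(array([-0.89, -1.19, -0.32]), np.float64(11.3))
(array([-1.03, -1.27, -0.22]), np.float64(11.3))
(array([-1.17, -2.07, -0.31]), np.float64(11.6))
```

View pics/o8_top.png

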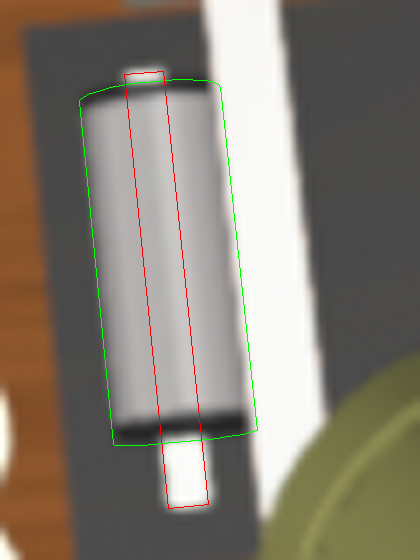

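View pics/o8_side.png

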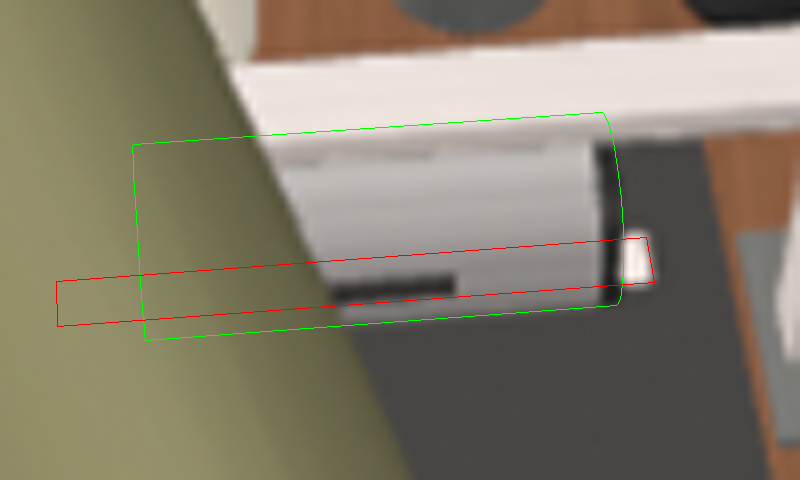

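View pics/t8.png

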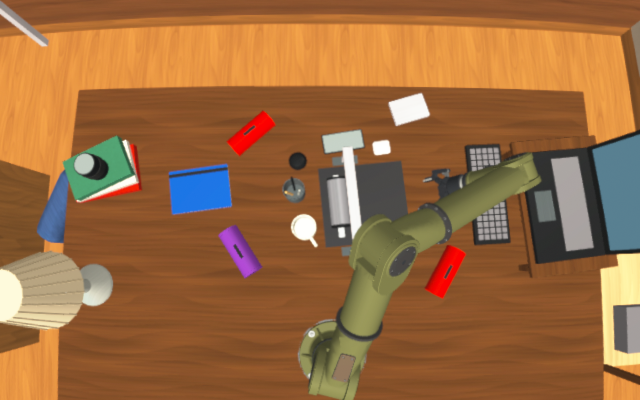

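```bash
python3 -c "
from station import order,status
print(order.finish_job()); print(status.state()['time_s'])"
```

```text
the job is handed in; nothing more can be done
None
the job is handed in; nothing more can be done
```

The speaker is parked on the charging strip and I handed the job in at about 24.5 s, under the 51 s limit. The hand-in reports no verdict.

**How I did it:** The move command offers no tilt. I got the lean of about 35° by driving the arm against its reach limits in free space. I then pushed low with both open fingertips at 30 mm/s or less, slowing to about 10 mm/s at the end, and backed straight out from under the bar.

**Last checks, with the arm clear:**
- **Position:** The speaker's centre is about 1 mm before the strip's centre line and its yaw is about 0.3°. Along the strip it sits about 1 to 7 mm off the middle, well within the 25 mm allowed each way. It did not move as I backed away.
- **Forces:** The wrist readings stayed at the noise level, about 1 N, each time I checked during the push.
- **Other items:** In the last top view, nothing else on the desk seems to have moved. I judged that by eye and did not measure it.

**Disagreements:**
- The two-camera fits differed by up to about 2 mm at the start.
- The final position along the strip is the least certain. The arm and bar hid part of the speaker: the fit to the top view gave about -1 to -2 mm, while the overlays looked more like -5 to -7 mm.
- One side-view fit, partly hidden by the arm during the push, was unusable. I checked that step by overlay instead.

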